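Return the pliers left behind the optics to their foam

TASK

Someone left the pliers on the breadboard behind the three optics mounts, and they must be back in the tool tray before the enclosure is closed. First stand the three mounts aside on the grey mat, then fetch the pliers and press them fully down into their foam cut-out, and last put every mount back on the plate it came from: whole foot on the plate, square to it as before. Keep the mounts upright and set them down gently.

Things in the scene. Friction and masses are not known exactly. Their poses are not given: they have to be found in the camera images.
- lens_c (a point): Lens mount: upright black ring, the larger, 70 mm across with a glass lens, 16 mm thick, faces looking along +-y, on a thin post and a 50 x 50 x 10 mm foot (sides along x, y). Point: on its axis, half-way up its 110 mm height; z up. Pinch the top of the ring from above, fingers closing along y, tips at most 25 mm below its top. 0.32 kg. Either way round is fine.
- iris_c (a point): Iris: upright black ring, the smaller, 50 mm across, small centre hole, short lever at +x, 12 mm thick, faces looking along +-y, on a thin post and a 50 x 50 x 10 mm foot (sides along x, y). Point: on its axis, half-way up its 100 mm height; z up. Pinch the top of the ring from above, fingers closing along y, tips at most 25 mm below its top. 0.28 kg. Either way round is fine.
- filter_c (a point): Filter holder: upright black square frame 60 x 60 mm, two thumbscrews at -x, 14 mm thick, faces looking along +-y, on a thin post and a 50 x 50 x 10 mm foot (sides along x, y). Point: on its axis, half-way up its 105 mm height; z up. Pinch the top of the frame from above, fingers closing along y, tips at most 25 mm below its top. 0.3 kg. Either way round is fine.
- lens_plate: Fixed flat aluminium plate 68 x 68 x 8 mm on the breadboard, its top 20 mm above the table: the one on which the lens mount stands at the start, sides parallel. The three plates look alike, in a row 80 mm apart along y, order shuffled. Origin: centre of its underside; x, y along its sides, z up. It does not pull or lock: the mount just stands on it.
- iris_plate: Fixed flat aluminium plate 68 x 68 x 8 mm on the breadboard, its top 20 mm above the table: the one on which the iris stands at the start, sides parallel. The three plates look alike, in a row 80 mm apart along y, order shuffled. Origin: centre of its underside; x, y along its sides, z up. It does not pull or lock: the mount just stands on it.
- filter_plate: Fixed flat aluminium plate 68 x 68 x 8 mm on the breadboard, its top 20 mm above the table: the one on which the filter holder stands at the start, sides parallel. The three plates look alike, in a row 80 mm apart along y, order shuffled. Origin: centre of its underside; x, y along its sides, z up. It does not pull or lock: the mount just stands on it.
- pliers_c (a point): Pliers, 151 mm, flat on the breadboard (12 mm high) between mount row and a laser (face 55 to 60 mm away, top 65 mm above table). Point: centre of the joint block (26 long, 24 wide in y, 13 mm thick), 6.5 mm above underside. x to the jaws (tip +55 mm), handles to -96 mm, 50 mm over both, 12 mm thick. Grip the joint, fingers closing along y, tips 2 to 5 mm above the board. 0.12 kg.
- pocket (a point): Empty cut-out for the pliers in the fixed tool tray (220 x 150 mm, rim 37, foam top 34 mm above table). Point: on its floor (22 mm above table) under where the joint's centre belongs, 6.5 mm above it; x to the narrow jaw end. 3 mm play all round; fits only jaws to +x. Finger notches as deep as the pocket beside the joint reach 45 mm to either y, +-22 mm in x. Joint ends 1 mm proud.
- mat: Bare grey rubber parking mat fixed on the table, 270 x 140 x 4 mm, room for the three mounts in a row. Origin: centre of its underside, x along its long side, z up. Tool tray and mat lie left and right of the breadboard, either way round. Nothing on the table between or on them is taller than a mount on its plate (130 mm above the table).
There are look-alikes about, which are no part of the job. Leave any blue or green look-alike of the part that bears filter_c alone. There is more than one size of the part that bears pliers_c; the job needs the smaller.

How it is judged (in metres and radians):
On the way, in this order (a step that is already met when the one before it is completed fails the run):
1. all three mounts stand upright on the mat, let go (x of lens_c in the frame of mat between -0.115 and 0.115 m and y of lens_c in the frame of mat between -0.05 and 0.05 m and z of lens_c in the frame of mat below 0.062 m and angle between each of lens_c, iris_c, filter_c's own z axis and vertical below 0.08 rad and linear speed of each of lens, iris, filter below 0.02 m/s and contact force between each of lens, iris, filter and the fingers below 0.3 N and x of iris_c in the frame of mat between -0.115 and 0.115 m and y of iris_c in the frame of mat between -0.05 and 0.05 m and z of iris_c in the frame of mat below 0.057 m and x of filter_c in the frame of mat between -0.115 and 0.115 m and y of filter_c in the frame of mat between -0.05 and 0.05 m and z of filter_c in the frame of mat below 0.0595 m), for 0.2 s.
2. the pliers lie fully down in their foam cut-out, let go (x of pliers_c in the frame of pocket between -0.006 and 0.006 m and y of pliers_c in the frame of pocket between -0.006 and 0.006 m and z of pliers_c in the frame of pocket below 0.0095 m and angle between the x axis of pliers_c and the x axis of pocket, either way round below 0.12 rad and angle between pliers_c's own z axis and vertical below 0.06 rad and linear speed of pliers below 0.02 m/s and contact force between pliers and the fingers below 0.3 N), for 0.2 s.
At the end, for the whole second after the job is handed in: Every mount upright, let go and at rest on its starting plate, centred within 10 mm along either side and square within 0.2 rad (either face forward); pliers let go in their cut-out, within 6 mm either way, at most 3 mm above fully down, aligned within 0.12 rad (all of step 2 and x of lens_c in the frame of lens_plate between -0.01 and 0.01 m and y of lens_c in the frame of lens_plate between -0.01 and 0.01 m and z of lens_c in the frame of lens_plate between 0.06 and 0.066 m and angle between the x axis of lens_c and the x axis of lens_plate, either way round below 0.2 rad and angle between each of lens_c, iris_c, filter_c's own z axis and vertical below 0.05 rad and linear speed of each of lens, iris, filter below 0.02 m/s and contact force between each of lens, iris, filter and the fingers below 0.3 N and x of iris_c in the frame of iris_plate between -0.01 and 0.01 m and y of iris_c in the frame of iris_plate between -0.01 and 0.01 m and z of iris_c in the frame of iris_plate between 0.055 and 0.061 m and angle between the x axis of iris_c and the x axis of iris_plate, either way round below 0.2 rad and x of filter_c in the frame of filter_plate between -0.01 and 0.01 m and y of filter_c in the frame of filter_plate between -0.01 and 0.01 m and z of filter_c in the frame of filter_plate between 0.0575 and 0.0635 m and angle between the x axis of filter_c and the x axis of filter_plate, either way round below 0.2 rad); the robot touches nothing.
It fails at once if a mount is tipped by more than about 30 degrees (angle between any of lens_c, iris_c, filter_c's own z axis and vertical above 0.52 rad).
It fails at once if a mount is let fall from more than about 15 mm, or flung ((contact force between lens and the fingers below 0.1 N and linear speed of lens above 0.55 m/s) or (contact force between iris and the fingers below 0.1 N and linear speed of iris above 0.55 m/s) or (contact force between filter and the fingers below 0.1 N and linear speed of filter above 0.55 m/s)).
It also fails if it takes over 149 s, if anything falls off the work surface, if the arm or the gripper's body presses on something with over 40 N, if the wrist force passes 120 N, or if a joint passes its speed limit or range.

ROBOT

A 6-joint arm with a two-finger parallel gripper is mounted at the origin on the work surface. World frame = base frame: x ahead of the robot, y to its left, z up, the work surface at z = 0. Lengths are in mm, angles in rad, forces in N, time in s.
With the tool pointing down it reaches from about 375 to 750 mm from the base axis. Payload 9 kg.
Tool frame: the origin (TCP) lies midway between the tips of the shut fingers; the grasp point (between the pads) lies 19 mm behind it; z points along the fingers, x is the direction in which the jaws open and shut, and the axes are right-handed (so a half turn about z gives the same grasp; the last joint's range is limited). The gripper opens to 85 mm and grips with 20 to 120 N. Pads are 22 mm wide; open, the fingers measure 114 mm over their backs; the gripper's body (76 mm by 85 mm) begins 54 mm behind the grasp point. The pads swing forward as they close: fully open they stand 13 mm farther back than shut.
Start: joints at [1.053, 0.104, 0.097, 1.564, 0, 1.353], TCP at [177.202, 573.268, 231.331] pointing down, gripper open.
Joint ranges: [-2.99, 2.99], [-0.84, 1.86], [-1.1, 1.16], [-1.84, 2.11], [-1.51, 1.56], [-3.14, 3.14]. Speed limits (rad/s): [2.22, 2.22, 2.57, 3.14, 3.14, 3.14].

INTERFACE

Orientations are given as a rotation vector (axis times angle).
In Python, from workcell import * gives the robot as it stands.
- The arm moves only by the tool step_arm, never from a script. Its arguments are lists of equal length, an entry for each row: "xyz": the shift along the tool's x, y, z each as a share of 4 cm, from -1 to 1, a list of three; "delta_rot": the turn, a rotation vector about the tool's x, y, z each as a share of 5 degrees, from -1 to 1, a list of three. In form: {"xyz": [[tx, ty, tz], ...], "delta_rot": [[rx, ry, rz], ...]}. A call has exactly 10 rows; each row shifts and turns the commanded pose from where the row before left it, along the tool's axes as they then stand; what a row does not reach is not made up. A row lasts 1/10 s, in which the tool goes at most 50 mm and 8.59 degrees, less where a joint would pass 70% of its speed; a pose out of reach is approached as far as the arm can. A call with a number of a shift or a turn outside -1 to 1 is refused whole. A call with a gripper value outside its range is refused whole. "claw" is the closure, from 0 (fully open) to 1 (shut), set as the call begins (left out, the last holds). The fingers move at their own pace and stop on an object; "squeeze" is the grip in N (left out, the last holds). Time passes only in rows, so rows that do not move let the fingers close, or fill a call up. It gives the time, the measured TCP pose, the force and the opening at its end, in the units of the state.
- observe(): the state, without advancing time (a new reading comes with each control period).
- camera(name): name is "scene" or "side" or "wrist"; returns a dict with "color" (420x560x3 uint8, red, green, blue), "depth" (420x560 float32, mm along the optical axis (not along the pixel's ray), 0 where there is no reading), "fx", "fy", "cx", "cy" (pixels), "D" ([k1, k2, p1, p2, k3] as OpenCV has them; the pictures are not rectified), "rvec" (rotation vector, rad) and "tvec" (3), from world to camera coordinates, as OpenCV has them. Camera axes: x right, y down, z forward; pixel columns grow to the right and rows downward; lengths in mm; the calibration is good to about 2 mm. A picture is of the moment at which its call begins.
- close_job(): hands the job in, once; it reports no verdict.
The state is a dict: "t": time; "qpos": joint angles; "joint_velocities": joint speeds; "joint_torque": joint torques, N m; "ee_pos": TCP position; "orientation": TCP orientation; "ft_force": force on the tool from outside, world axes, zero at the start; "moment": the same for the moment, N m; "finger_gap": opening from 0.0 (shut) to 1.0 (fully open).
Only numpy, scipy, OpenCV 4.12 (cv2) and the standard library are available. Lean on these libraries where they do the work, as an engineer would, in place of code of your own. Each camera call takes 0.05 s, during which the arm holds its last target. There are 200 camera calls.

## Working session

There is one attempt and no reset: what is moved stays moved. The work goes in short steps, Python scripts to look and compute and a tool call to move; the robot and the scene stay as the last step left them, time stands still between calls to the robot, and variables do not carry over. Pictures are saved under pics/ and viewed, about 12 in all and at most 16, crops included, and the job is handed in when it is done.

Besides the shell and the picture viewer there is one more tool, called by a JSON object that holds its "method" and its "body", one argument or row to a line. step_arm: Moves the arm, as the interface text tells. Shift numbers are shares of 4 cm and turn numbers shares of 5 degrees, none past 1 either way. Its arguments: {"type":"object","properties":{"xyz":{"type":"array"},"delta_rot":{"type":"array"},"claw":{"type":"number"},"squeeze":{"type":"number"}},"required":["xyz","delta_rot"]}

```bash
mkdir -p pics; cat > h.py <<'E'
from workcell import *
import numpy as np, cv2
from scipy.spatial.transform import Rotation as R
def grab(n):
    c=camera(n); np.savez('pics/'+n+'.npz',**{k:np.array(v) for k,v in c.items()}); return c
def load(n): return dict(np.load('pics/'+n+'.npz'))
def cloud(c):
    h,w=c['depth'].shape
    u,v=np.meshgrid(np.arange(w),np.arange(h))
    K=np.array([[c['fx'],0,c['cx']],[0,c['fy'],c['cy']],[0,0,1]],float)
    p=cv2.undistortPoints(np.stack([u,v],-1).reshape(-1,1,2).astype(np.float64),K,np.array(c['D'],float)).reshape(h,w,2)
    d=c['depth'].astype(float)
    P=np.stack([p[...,0]*d,p[...,1]*d,d],-1)
    M=R.from_rotvec(np.ravel(c['rvec'])).as_matrix()
    W=(P-np.ravel(c['tvec']))@M
    W[d<=0]=np.nan
    return W
def save(c,n,box=None,s=1):
    im=c['color'][...,::-1]
    if box: im=im[box[1]:box[3],box[0]:box[2]]
    cv2.imwrite('pics/'+n,cv2.resize(im,None,fx=s,fy=s,interpolation=cv2.INTER_CUBIC))
E
python3 - <<'E'
from h import *
print(observe())
a=grab('scene');b=grab('side')
save(a,'a.png');save(b,'b.png')
for c in (a,b):print(c['rvec'],c['tvec'],c['fx'])
E
```

```text
{'t': 0.0, 'qpos': array([ 1.05329286e+00,  1.04681023e-01,  9.64518183e-02,  1.56390789e+00,
       -7.82654736e-06,  1.35307852e+00]), 'joint_velocities': array([8.43794702e-04, 6.96563291e-04, 2.45107040e-04, 2.17389860e-04,
       1.12252067e-03, 9.38631863e-05]), 'joint_torque': array([ 1.79028895e-03, -5.56926191e+01,  5.03658736e+01,  1.64240302e-02,
       -2.42213591e-04, -5.63382940e-06]), 'ee_pos': array([177.01928124, 572.93421588, 230.52342933]), 'orientation': array([ 2.52782127e+00,  1.86447247e+00, -1.91960850e-03]), 'ft_force': array([-0.18769299, -0.3820431 , -0.69385487]), 'moment': array([-0.04012096,  0.01500816, -0.00887863]), 'finger_gap': 0.9968150313873079}
[ 0.7293838   2.51058405 -1.24796558] [ 313.15094641  -60.25583074 1195.47084751] 451.8722339345063
[ 2.21264238 -0.21071553  0.09278382] [-393.18925178   74.20163105 1159.51283084] 416.11267722413305
```

View pics/a.png

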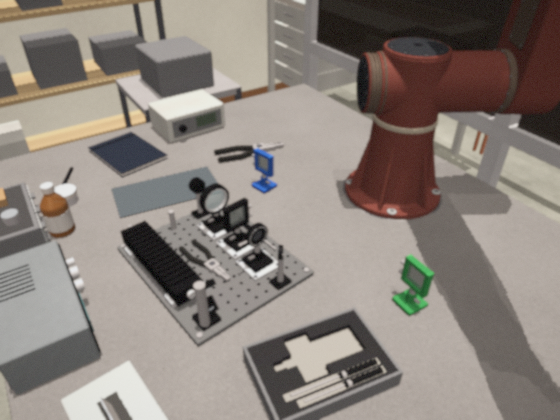

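View pics/b.png

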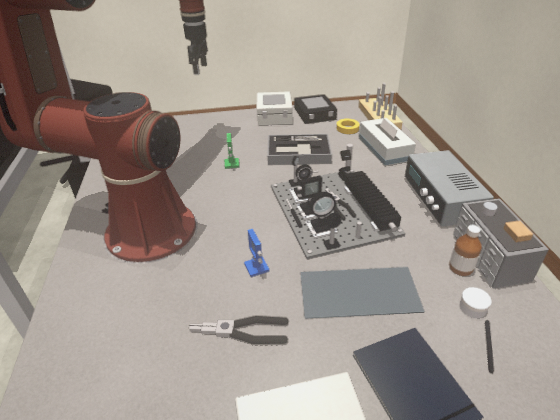

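Scene picture: the three mounts stand in a row on the breadboard: lens (213,200), filter (237,215) and iris (258,235). The small pliers are at (210,260), with the tray at (320,365) and the mat at (165,190). Look-alikes are the blue filter (263,165), the green filter (415,280) and the larger pliers (245,152). In the side picture the mounts are at (322,207), (311,187) and (303,170), and the mat is at (360,291). I'll build a top-down map next.

```bash
cat > o.py <<'E'
from h import *
W=[];C=[]
for n in('scene','side'):
    c=load(n);w=cloud(c);m=np.isfinite(w[...,0]);W.append(w[m]);C.append(c['color'][m])
W=np.vstack(W);C=np.vstack(C)
# ortho: x 300..750 up->image rows, y 400..-400 -> cols ; 1px=1mm
x0,x1,y0,y1=250,800,-400,400
H=np.full((x1-x0,y1-y0),-99.);I=np.zeros((x1-x0,y1-y0,3),np.uint8)
o=np.argsort(W[:,2]);W=W[o];C=C[o]
k=(W[:,0]>x0)&(W[:,0]<x1-1)&(W[:,1]>y0+1)&(W[:,1]<y1)&(W[:,2]<250)
W=W[k];C=C[k]
r=(x1-W[:,0]).astype(int).clip(0,x1-x0-1);q=(y1-W[:,1]).astype(int).clip(0,y1-y0-1)
for dr in(0,1):
  for dc in(0,1):
    rr=(r+dr).clip(0,x1-x0-1);qq=(q+dc).clip(0,y1-y0-1);I[rr,qq]=C[:,::-1]
I=cv2.convertScaleAbs(I,alpha=1.4)
for g in range(300,800,50):
    cv2.line(I,(0,x1-g),(8 if g%100 else 20,x1-g),(0,255,255),1)
    cv2.putText(I,str(g),(10,x1-g+4),0,.35,(0,255,255))
for g in range(-350,400,50):
    cv2.line(I,(y1-g,0),(y1-g,10),(0,255,255),1);cv2.putText(I,str(g),(y1-g-12,20),0,.35,(0,255,255))
cv2.imwrite('pics/o.png',I)
E
python3 o.py
```

```text
(no output)
```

View pics/o.png

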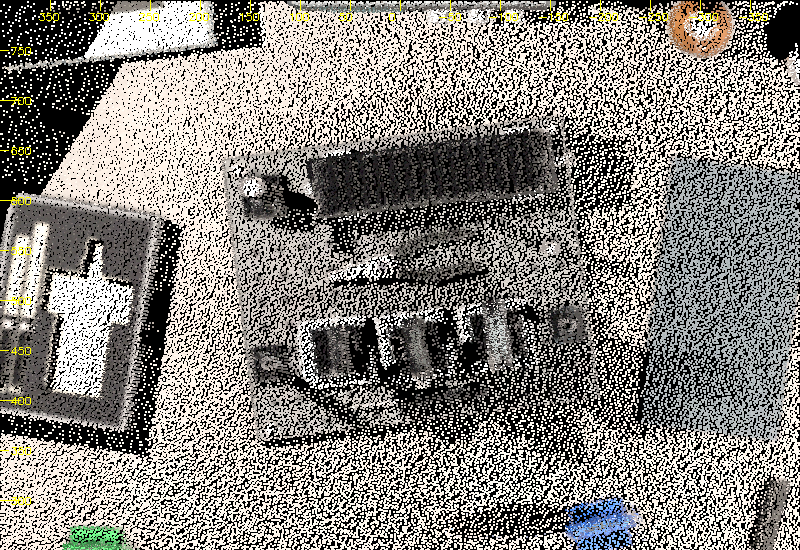

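Top-down map (x up, y to the left). The mount row runs about y = 60…-100 at x≈455, with a small yaw. The pliers lie at x≈530, jaws toward +y. The tray is at +y with jaws to +x, and the mat is at -y. Next are the numbers.

```bash
cat > m.py <<'E'
from h import *
for n in('scene','side'):
    c=load(n);w=cloud(c);col=c['color'].astype(int)
    x,y,z=w[...,0],w[...,1],w[...,2]
    reg=(x>390)&(x<520)&(y>-150)&(y<110)
    print(n,'board z',np.nanmedian(z[(x>560)&(x<575)&(y>0)&(y<50)]),'table',np.nanmedian(z[(x>300)&(x<340)&(y>0)&(y<100)]))
    m=(reg&(z>85)&(z<150)).astype(np.uint8)
    k,L,s,_=cv2.connectedComponentsWithStats(m)
    for i in range(1,k):
        if s[i,4]<25: continue
        p=w[L==i]; t=p[p[:,2]>p[:,2].max()-30]
        print(' mount',s[i],'zmax %.0f'%np.nanpercentile(p[:,2],99),'mean',p.mean(0).round(),'x',np.percentile(p[:,0],[2,98]).round(),'y',np.percentile(p[:,1],[2,98]).round(), 'toplayer',t.mean(0).round())
    # plates: bright, z 15..25
    g=col.min(-1)
    # mat
    mm=(abs(z-4)<5)&(y<-220)&(y>-450)&(x>340)&(x<660)
    d=col[...,2]-col[...,0]
    mm&=(d>5)&(g<150)
    r=cv2.minAreaRect(w[mm][:,:2].astype(np.float32)); 
    mu=np.uint8(mm);mu=cv2.morphologyEx(mu,cv2.MORPH_OPEN,np.ones((3,3)));kk,L,s,_=cv2.connectedComponentsWithStats(mu)
    i=1+np.argmax(s[1:,4]);p=w[L==i];print(' mat',cv2.minAreaRect(p[:,:2].astype(np.float32)),np.median(p[:,2]))
    tr=np.uint8((z>25)&(z<45)&(y>200)&(y<420)&(x>330)&(x<640));kk,L,s,_=cv2.connectedComponentsWithStats(tr)
    i=1+np.argmax(s[1:,4]);p=w[L==i];print(' tray',cv2.minAreaRect(p[:,:2].astype(np.float32)),np.median(p[:,2]))
E
python3 m.py
```

```text
scene board z 11.363161928129303 table -0.389529155138467
 mount [199 183  31  27 504] zmax 130 mean [468. -92. 108.] x [432. 499.] y [-101.  -83.] toplayer [469. -92. 117.]
 mount [223 197  29  30 483] zmax 126 mean [453. -12. 109.] x [419. 482.] y [-22.  -3.] toplayer [453. -12. 114.]
 mount [239 222  30  25 342] zmax 120 mean [454.  66. 103.] x [426. 489.] y [58. 72.] toplayer [454.  66. 106.]
 mat ((502.312744140625, -320.5128173828125), (134.0625457763672, 262.931640625), 82.42884826660156) 3.4339028204108155
 tray ((488.148681640625, 333.4163818359375), (152.66961669921875, 220.8888702392578), 80.86346435546875) 34.0930782574042
side board z 12.284326512958003 table 0.05678177160141512
 mount [296 164  27  31 496] zmax 127 mean [452.   8. 106.] x [420. 484.] y [-31.  64.] toplayer [451.   3. 113.]
 mount [309 192  27  19 365] zmax 131 mean [ 463. -102.  109.] x [432. 498.] y [-111.  -92.] toplayer [ 463. -102.  118.]
 mat ((522.1588134765625, -336.7533874511719), (71.40992736816406, 32.03342819213867), 79.95500946044922) 4.548641821084345
 tray ((490.1980895996094, 330.46917724609375), (165.09402465820312, 219.4994659423828), 81.05432891845703) 34.29945845193332
```

```bash
cat >> h.py <<'E'
def plan(t,yaw=None):
    s=observe();M=R.from_rotvec(s['orientation']).as_matrix()
    y0=np.degrees(np.arctan2(M[1,0],M[0,0]))
    rz=0
    if yaw is not None:
        d=(yaw-y0+90)%180-90; rz=-d/5
        M2=R.from_euler('z',y0+d,degrees=True).as_matrix()@np.diag([1,-1,-1])
    else: M2=R.from_euler('z',y0,degrees=True).as_matrix()@np.diag([1,-1,-1])
    print('t %.1f'%s['t'],'pos',s['ee_pos'].round(1),'yaw %.1f'%y0,'tilt %.2f'%np.degrees(np.arccos(-M[2,2])),'F',s['ft_force'].round(1),'gap %.3f'%s['finger_gap'],'q6 %.2f'%s['qpos'][5])
    print(' rz units %.2f'%rz,'then shift units',((np.array(t)-s['ee_pos'])@M2/40).round(3))
E
python3 -c "
from h import *
plan([440,-20,360],98)"
```

```text
t 0.1 pos [177.1 573.  230.6] yaw 72.8 tilt 0.07 F [ 1.  -0.2 -0.4] gap 0.998 q6 1.35
 rz units -5.04 then shift units [-15.595   4.447  -3.235]
```

{"method": "step_arm", "body": {
  "xyz": [
    [0, 0, -0.65],
    [0, 0, -0.65],
    [0, 0, -0.65],
    [0, 0, -0.65],
    [0, 0, -0.65],
    [-1, 0.3, 0],
    [-1, 0.3, 0],
    [-1, 0.3, 0],
    [-1, 0.3, 0],
    [-1, 0.3, 0]
  ],
  "delta_rot": [
    [0, 0, -1],
    [0, 0, -1],
    [0, 0, -1],
    [0, 0, -1],
    [0, 0, -1],
    [0, 0, 0],
    [0, 0, 0],
    [0, 0, 0],
    [0, 0, 0],
    [0, 0, 0]
  ]
}}

```text
t: 1.1
ee_pos: [264.1, 381.8, 360.9]
orientation: [2.064, 2.368, -0.0]
ft_force: [0.6, -0.2, 0.4]
finger_gap: 1.002
```

{"method": "step_arm", "body": {
  "xyz": [
    [-1, 0.3, 0],
    [-1, 0.3, 0],
    [-1, 0.3, 0],
    [-1, 0.3, 0],
    [-1, 0.3, 0],
    [-1, 0.3, 0],
    [-1, 0.3, 0],
    [-1, 0.3, 0],
    [-1, 0.3, 0],
    [-0.9, 0.2, 0]
  ],
  "delta_rot": [
    [0, 0, 0],
    [0, 0, 0],
    [0, 0, 0],
    [0, 0, 0],
    [0, 0, 0],
    [0, 0, 0],
    [0, 0, 0],
    [0, 0, 0],
    [0, 0, 0],
    [0, 0, 0]
  ]
}}

```text
t: 2.1
ee_pos: [433.1, 4.8, 360.9]
orientation: [-2.065, -2.367, 0.0]
ft_force: [1.1, 0.9, -0.5]
finger_gap: 1.001
```

```bash
python3 - <<'E'
from h import *
c=grab('wrist');save(c,'w1.png');plan([440,-20,360],98)
E
```

```text
t 2.1 pos [434.5   0.9 359.8] yaw 97.7 tilt 0.11 F [ 0.1 -1.8 -1.1] gap 0.998 q6 -0.43
 rz units -0.07 then shift units [-0.538  0.063 -0.004]
```

View pics/w1.png

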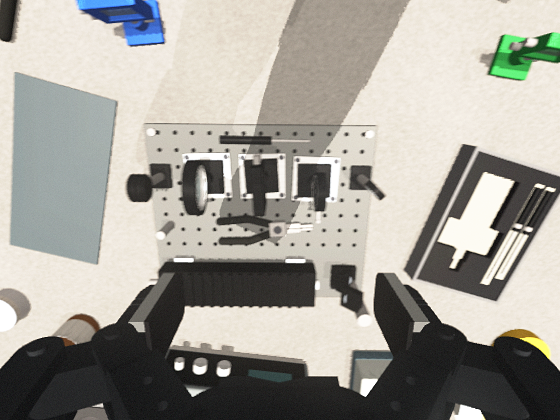

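The wrist view holds everything. The plates are at (205,175), (262,175) and (316,178), and appear square in the image. The pliers' joint is at (278,230) with jaws to the right. The pocket is at (480,215), the mat at (62,167), and extra posts at (140,187) and (370,185). Measuring from this cloud.

```bash
cat > m2.py <<'E'
from h import *
c=load('wrist');w=cloud(c);col=c['color'].astype(int);g=col.min(-1)
x,y,z=w[...,0],w[...,1],w[...,2]
def rect(m,name,minA=60):
    k,L,s,_=cv2.connectedComponentsWithStats(np.uint8(m))
    for i in range(1,k):
        if s[i,4]<minA: continue
        p=w[L==i];r=cv2.minAreaRect(p[:,:2].astype(np.float32));b=cv2.boxPoints(r)
        print(name,s[i],'c',np.round(r[0],1),'sz',np.round(r[1],1),'ang %.1f'%r[2],'zmed %.1f zmax %.1f'%(np.median(p[:,2]),np.percentile(p[:,2],99)))
reg=(x>380)&(x<520)&(y>-150)&(y<110)
rect(reg&(z>16)&(z<26)&(g>150),'plate')
rect((x>380)&(x<520)&(y>-200)&(y<150)&(z>45),'tall',30)
rect((x>380)&(x<520)&(y>-200)&(y<150)&(z>90),'top',30)
d=col[...,2]-col[...,0]
rect((y<-200)&(z>0)&(z<9)&(z>1)&(d>3)&(x>330)&(x<680),'mat',3000)
rect((y>200)&(z>28)&(z<45)&(x>330)&(x<650),'tray',1000)
rect((y>200)&(z>15)&(z<28)&(x>330)&(x<650),'pocket',150)
rect((x>500)&(x<575)&(y>-110)&(y<120)&(z>15.5)&(z<40),'pliers',50)
rect((x>570)&(x<680)&(y>-200)&(y<160)&(z>35),'laser',50)
rect((x>340)&(x<700)&(y>-200)&(y<160)&(z>6)&(z<40),'board',5000)
E
python3 m2.py
```

```text
plate [272 139  38   3  80] c [396.2  18.1] sz [ 3.1 53.5] ang 7.8 zmed 19.4 zmax 23.4
plate [184 152  49  46 624] c [463.6 -95.6] sz [67.9 67.6] ang 8.8 zmed 19.9 zmax 24.9
plate [262 153  24  45 407] c [451.1   1. ] sz [67.2 33.8] ang 8.6 zmed 19.8 zmax 22.5
plate [240 154  15  44 244] c [457.  -39.3] sz [66.  20.7] ang 5.3 zmed 19.8 zmax 24.3
plate [293 156  48  46 747] c [447.2  64.4] sz [67.7 68. ] ang 5.9 zmed 19.7 zmax 25.1
tall [251 153  18  63 845] c [446.6 -15.7] sz [70.2 16.2] ang 11.0 zmed 124.3 zmax 126.3
tall [ 183  159   29   56 1311] c [463.3 -95.1] sz [69.  17.8] ang 7.3 zmed 117.4 zmax 130.7
tall [127 173  33  29 749] c [ 473.8 -165.5] sz [35.8 23.7] ang 7.1 zmed 106.0 zmax 113.6
tall [310 172  19  51 605] c [457.   61.4] sz [67.7 15.6] ang 8.2 zmed 110.9 zmax 120.8
tall [362 177  25  23 243] c [435.5 130.5] sz [27.1 11.7] ang 58.6 zmed 104.6 zmax 110.3
tall [    0   272   560   148 40962] c [428.1   5.4] sz [ 33.8 149.2] ang 7.8 zmed 431.4 zmax 451.9
top [251 155  16  61 714] c [446.8 -16.8] sz [70.2 14. ] ang 10.9 zmed 124.6 zmax 126.3
top [183 159  23  56 951] c 
[... 485 characters left out ...]
 268.7] ang 82.2 zmed 4.2 zmax 6.4
tray [  412   146   148   159 10638] c [488.5 333.3] sz [152.4 221.1] ang 81.3 zmed 34.1 zmax 38.8
pocket [409 145  66 133 678] c [476.9 259.4] sz [  3.6 220.7] ang 80.9 zmed 21.6 zmax 27.9
pocket [ 439  172   80   99 3462] c [483.7 321.4] sz [ 85. 159.] ang 78.6 zmed 21.8 zmax 27.2
pliers [ 217  215   97   30 1283] c [535.9  -1.3] sz [ 47.  149.9] ang 10.7 zmed 23.2 zmax 26.2
laser [ 159  263  161   45 5903] c [624.4 -27.7] sz [ 62.4 245.1] ang 7.3 zmed 60.2 zmax 66.4
laser [ 336  269   37   58 1044] c [601.2 138.8] sz [43.9 37.5] ang 8.0 zmed 98.3 zmax 120.9
board [  144   123   234   175 28444] c [521.5  -8.9] sz [285.8 339.9] ang 7.3 zmed 12.3 zmax 35.5
```

```bash
python3 - <<'E'
from h import *
c=load('wrist');w=cloud(c);x,y,z=w[...,0],w[...,1],w[...,2]
for n,cx,cy,top in(('lens',463.5,-95.5,130.5),('filter',455.4,-15.6,125.5),('iris',447.2,64.4,120.5)):
  for dz in (4,8):
    m=(abs(x-cx)<45)&(abs(y-cy)<25)&(z>top-dz)&(z<top+4)
    p=w[m];r=cv2.minAreaRect(p[:,:2].astype(np.float32))
    e=np.array([np.cos(np.radians(7.3)),np.sin(np.radians(7.3))]);q=(p[:,:2]-[cx,cy])
    u=q@e;v=q@[-e[1],e[0]]
    print(n,dz,m.sum(),np.round(r[0],1),np.round(r[1],1),'%.1f'%r[2],'u',np.percentile(u,[2,50,98]).round(1),'v',np.percentile(v,[2,50,98]).round(1),'yawfit %.1f'%np.degrees(np.polyfit(p[:,0],p[:,1],1)[0]))
plan([463.5,-95.5,200],97.3)
print(c['rvec'],c['tvec'],c['fx'])
E
```

```text
lens 4 338 [464.1 -95.5] [34.3 16.3] 7.6 u [-14.1   0.2  15.3] v [-7.6  0.   7.7] yawfit 4.6
lens 8 507 [462.9 -95.7] [44.2 16.3] 7.6 u [-20.4  -1.6  20.1] v [-7.7  0.4  7.8] yawfit 6.5
filter 4 586 [451.7 -15.9] [60.3 14. ] 10.9 u [-32.9  -5.4  24.6] v [-7.2 -0.   7.9] yawfit 10.5
filter 8 599 [451.7 -15.9] [60.3 14. ] 10.9 u [-33.   -5.6  24.6] v [-7.2  0.6  7.9] yawfit 10.6
iris 4 197 [446.5  61.5] [27.6 11.9] 8.1 u [-12.6  -0.8  12.5] v [-8.7 -2.8  2.8] yawfit 7.3
iris 8 280 [447.6  61.5] [35.6 12.4] 9.0 u [-16.6  -1.3  16.8] v [-8.7 -2.9  2.9] yawfit 6.4
t 2.1 pos [434.5   0.9 359.8] yaw 97.7 tilt 0.11 F [ 0.1 -1.8 -1.1] gap 0.998 q6 -0.43
 rz units 0.07 then shift units [-2.484  0.413  3.996]
[-1.91957116 -2.19913828 -0.34093823] [  52.88312322 -487.63669535  372.98809051] 327.3577870930535
```

{"method": "step_arm", "body": {
  "xyz": [
    [-0.83, 0.14, 0],
    [-0.83, 0.14, 0],
    [-0.82, 0.13, 0],
    [0, 0, 1],
    [0, 0, 1],
    [0, 0, 1],
    [0, 0, 1],
    [0, 0, 0.6],
    [0, 0, 0],
    [0, 0, 0]
  ],
  "delta_rot": [
    [0, 0, 0],
    [0, 0, 0],
    [0, 0, 0],
    [0, 0, 0],
    [0, 0, 0],
    [0, 0, 0],
    [0, 0, 0],
    [0, 0, 0],
    [0, 0, 0],
    [0, 0, 0]
  ],
  "claw": 0.45,
  "squeeze": 30
}}

```text
t: 3.15
ee_pos: [462.3, -89.2, 177.9]
orientation: [-2.065, -2.368, -0.0]
ft_force: [1.5, 0.2, 0.4]
finger_gap: 0.551
```

```bash
python3 - <<'E'
from h import *
c=grab('wrist');save(c,'w2.png');plan([463.5,-95.6,109],97.6)
E
```

```text
t 3.2 pos [462.9 -89.5 178.8] yaw 97.8 tilt 0.09 F [ 0.5 -0.4  0.3] gap 0.550 q6 -0.61
 rz units 0.04 then shift units [-0.153 -0.006  1.746]
```

View pics/w2.png

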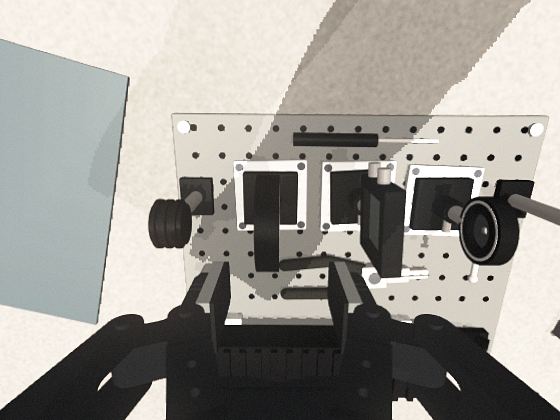

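Close view: the lens ring is at column ~266 between the fingers (215 and 345, middle 280), so about 6 mm more toward -y, which agrees with the plan. Correct and descend.

{"method": "step_arm", "body": {
  "xyz": [
    [-0.15, 0, 0],
    [0, 0, 0],
    [0, 0, 0.6],
    [0, 0, 0.6],
    [0, 0, 0.4],
    [0, 0, 0.15],
    [0, 0, 0],
    [0, 0, 0],
    [0, 0, 0],
    [0, 0, 0]
  ],
  "delta_rot": [
    [0, 0, 0],
    [0, 0, 0],
    [0, 0, 0],
    [0, 0, 0],
    [0, 0, 0],
    [0, 0, 0],
    [0, 0, 0],
    [0, 0, 0],
    [0, 0, 0],
    [0, 0, 0]
  ]
}}

```text
t: 4.2
ee_pos: [463.8, -95.5, 108.2]
orientation: [2.064, 2.367, 0.001]
ft_force: [0.7, 0.3, -0.6]
finger_gap: 0.551
```

{"method": "step_arm", "body": {
  "xyz": [
    [0, 0, 0],
    [0, 0, 0],
    [0, 0, 0],
    [0, 0, 0],
    [0, 0, 0],
    [0, 0, 0],
    [0, 0, 0],
    [0, 0, 0],
    [0, 0, 0],
    [0, 0, 0]
  ],
  "delta_rot": [
    [0, 0, 0],
    [0, 0, 0],
    [0, 0, 0],
    [0, 0, 0],
    [0, 0, 0],
    [0, 0, 0],
    [0, 0, 0],
    [0, 0, 0],
    [0, 0, 0],
    [0, 0, 0]
  ],
  "claw": 1,
  "squeeze": 30
}}

```text
t: 5.2
ee_pos: [463.4, -95.3, 107.5]
orientation: [2.064, 2.367, 0.0]
ft_force: [0.7, -1.7, 3.2]
finger_gap: 0.177
```

```bash
python3 - <<'E'
from h import *
plan([463.5,-95.6,240],97.6)
a=np.radians(-7.6);m=np.array([501.2,-324.1]);e=np.array([np.cos(a),np.sin(a)])
for u in(-82,0,82):print(u,(m+u*e).round(1))
E
```

```text
t 5.2 pos [463.4 -95.3 107.5] yaw 97.8 tilt 0.02 F [ 0.7 -1.7  3.2] gap 0.177 q6 -0.62
 rz units 0.04 then shift units [-7.000e-03  2.000e-03 -3.314e+00]
-82 [ 419.9 -313.3]
0 [ 501.2 -324.1]
82 [ 582.5 -334.9]
```

{"method": "step_arm", "body": {
  "xyz": [
    [0, 0, -0.1],
    [0, 0, -0.3],
    [0, 0, -0.6],
    [0, 0, -0.8],
    [0, 0, -0.8],
    [0, 0, -0.6],
    [-0.3, 0, -0.2],
    [-0.5, 0.04, 0],
    [-0.7, 0.04, 0],
    [-0.9, 0.04, 0]
  ],
  "delta_rot": [
    [0, 0, 0],
    [0, 0, 0],
    [0, 0, 0],
    [0, 0, 0],
    [0, 0, 0],
    [0, 0, 0],
    [0, 0, 0],
    [0, 0, 0],
    [0, 0, 0],
    [0, 0, 0]
  ],
  "squeeze": 45
}}

```text
t: 6.2
ee_pos: [481.0, -190.4, 242.7]
orientation: [-2.062, -2.368, -0.001]
ft_force: [1.5, -0.1, -2.4]
finger_gap: 0.18
```

{"method": "step_arm", "body": {
  "xyz": [
    [-0.9, 0.04, 0],
    [-0.9, 0, 0],
    [-0.8, 0, 0],
    [-0.5, 0, 0.3],
    [-0.29, 0, 0.5],
    [0, 0, 0.7],
    [0, 0, 0.7],
    [0, 0, 0.6],
    [0, 0, 0.3],
    [0, 0, 0]
  ],
  "delta_rot": [
    [0, 0, 0],
    [0, 0, 0],
    [0, 0, 0],
    [0, 0, 0],
    [0, 0, 0],
    [0, 0, 0],
    [0, 0, 0],
    [0, 0, 0],
    [0, 0, 0],
    [0, 0, 0]
  ]
}}

```text
t: 7.2
ee_pos: [499.8, -323.1, 116.8]
orientation: [-2.062, -2.364, -0.001]
ft_force: [-0.1, -0.7, -1.6]
finger_gap: 0.173
```

```bash
python3 - <<'E'
from h import *
plan([501.2,-324.1,92.5],97.6)
E
```

```text
t 7.2 pos [ 499.8 -323.1  116.8] yaw 97.8 tilt 0.25 F [-0.1 -0.7 -1.6] gap 0.173 q6 -0.93
 rz units 0.04 then shift units [-0.03   0.03   0.608]
```

{"method": "step_arm", "body": {
  "xyz": [
    [0, 0, 0.2],
    [0, 0, 0.2],
    [0, 0, 0.1],
    [0, 0, 0.06],
    [0, 0, 0.04],
    [0, 0, 0],
    [0, 0, 0],
    [0, 0, 0],
    [0, 0, 0],
    [0, 0, 0]
  ],
  "delta_rot": [
    [0, 0, 0],
    [0, 0, 0],
    [0, 0, 0],
    [0, 0, 0],
    [0, 0, 0],
    [0, 0, 0],
    [0, 0, 0],
    [0, 0, 0],
    [0, 0, 0],
    [0, 0, 0]
  ]
}}

```text
t: 8.2
ee_pos: [501.1, -323.9, 95.4]
orientation: [2.065, 2.368, 0.0]
ft_force: [-0.1, -0.6, -3.6]
finger_gap: 0.172
```

{"method": "step_arm", "body": {
  "xyz": [
    [0, 0, 0.05],
    [0, 0, 0.03],
    [0, 0, 0.02],
    [0, 0, 0],
    [0, 0, 0],
    [0, 0, 0],
    [0, 0, 0],
    [0, 0, 0],
    [0, 0, 0],
    [0, 0, 0]
  ],
  "delta_rot": [
    [0, 0, 0],
    [0, 0, 0],
    [0, 0, 0],
    [0, 0, 0],
    [0, 0, 0],
    [0, 0, 0],
    [0, 0, 0],
    [0, 0, 0],
    [0, 0, 0],
    [0, 0, 0]
  ]
}}

```text
t: 9.2
ee_pos: [501.2, -323.9, 91.5]
orientation: [2.065, 2.368, 0.0]
ft_force: [-1.3, 0.5, 3.3]
finger_gap: 0.182
```

{"method": "step_arm", "body": {
  "xyz": [
    [0, 0, 0],
    [0, 0, 0],
    [0, 0, 0],
    [0, 0, 0],
    [0, 0, 0],
    [0, 0, 0],
    [0, 0, 0],
    [0, 0, 0],
    [0, 0, 0],
    [0, 0, 0]
  ],
  "delta_rot": [
    [0, 0, 0],
    [0, 0, 0],
    [0, 0, 0],
    [0, 0, 0],
    [0, 0, 0],
    [0, 0, 0],
    [0, 0, 0],
    [0, 0, 0],
    [0, 0, 0],
    [0, 0, 0]
  ],
  "claw": 0.45
}}

```text
t: 10.2
ee_pos: [501.1, -323.8, 91.3]
orientation: [-2.065, -2.368, -0.0]
ft_force: [-0.3, 0.2, -0.2]
finger_gap: 0.551
```

```bash
python3 - <<'E'
from h import *
plan([451.7,-15.9,230],100.9)
E
```

```text
t 10.2 pos [ 501.1 -323.8   91.3] yaw 97.8 tilt 0.00 F [-0.3  0.2 -0.2] gap 0.551 q6 -0.93
 rz units -0.61 then shift units [ 7.792  0.242 -3.469]
```

{"method": "step_arm", "body": {
  "xyz": [
    [0, 0, -0.5],
    [0, 0, -0.9],
    [0, 0, -0.9],
    [0.4, 0, 0],
    [0.8, 0.04, 0],
    [1, 0.04, 0],
    [1, 0.04, 0],
    [1, 0.04, 0],
    [1, 0.04, 0],
    [1, 0.04, 0]
  ],
  "delta_rot": [
    [0, 0, 0],
    [0, 0, -0.6],
    [0, 0, 0],
    [0, 0, 0],
    [0, 0, 0],
    [0, 0, 0],
    [0, 0, 0],
    [0, 0, 0],
    [0, 0, 0],
    [0, 0, 0]
  ]
}}

```text
t: 11.2
ee_pos: [463.6, -77.0, 183.4]
orientation: [2.002, 2.42, 0.0]
ft_force: [0.6, 0.3, 0.0]
finger_gap: 0.55
```

{"method": "step_arm", "body": {
  "xyz": [
    [0.8, 0, 0],
    [0.5, 0, 0],
    [0.29, 0, 0],
    [0, 0, 0.5],
    [0, 0, 0],
    [0, 0, 0],
    [0, 0, 0],
    [0, 0, 0],
    [0, 0, 0],
    [0, 0, 0]
  ],
  "delta_rot": [
    [0, 0, 0],
    [0, 0, 0],
    [0, 0, 0],
    [0, 0, 0],
    [0, 0, 0],
    [0, 0, 0],
    [0, 0, 0],
    [0, 0, 0],
    [0, 0, 0],
    [0, 0, 0]
  ]
}}

```text
t: 12.2
ee_pos: [452.2, -16.1, 163.6]
orientation: [2.002, 2.421, 0.0]
ft_force: [-0.6, 0.2, -0.2]
finger_gap: 0.547
```

```bash
python3 - <<'E'
from h import *
plan([451.7,-15.9,104],100.9)
w=cloud(grab('wrist'));x,y,z=w[...,0],w[...,1],w[...,2]
m=(abs(x-452)<45)&(abs(y+16)<25)&(z>119)&(z<130);p=w[m]
print(m.sum(),cv2.minAreaRect(p[:,:2].astype(np.float32)) if m.sum()>5 else '')
E
```

```text
t 12.2 pos [452.2 -16.1 163.6] yaw 100.8 tilt 0.02 F [-0.6  0.2 -0.2] gap 0.547 q6 -0.51
 rz units -0.02 then shift units [ 0.008 -0.011  1.489]
2200 ((451.40447998046875, -15.800752639770508), (60.249046325683594, 13.952692031860352), 11.191320419311523)
```

{"method": "step_arm", "body": {
  "xyz": [
    [0, 0, 0.6],
    [0, 0, 0.6],
    [0, 0, 0.29],
    [0, 0, 0],
    [0, 0, 0],
    [0, 0, 0],
    [0, 0, 0],
    [0, 0, 0],
    [0, 0, 0],
    [0, 0, 0]
  ],
  "delta_rot": [
    [0, 0, 0],
    [0, 0, 0],
    [0, 0, 0],
    [0, 0, 0],
    [0, 0, 0],
    [0, 0, 0],
    [0, 0, 0],
    [0, 0, 0],
    [0, 0, 0],
    [0, 0, 0]
  ]
}}

```text
t: 13.25
ee_pos: [452.1, -15.9, 103.8]
orientation: [2.002, 2.421, 0.0]
ft_force: [1.0, 0.1, -0.7]
finger_gap: 0.551
```

{"method": "step_arm", "body": {
  "xyz": [
    [0, 0, 0],
    [0, 0, 0],
    [0, 0, 0],
    [0, 0, 0],
    [0, 0, 0],
    [0, 0, 0],
    [0, 0, 0],
    [0, 0, 0],
    [0, 0, 0],
    [0, 0, 0]
  ],
  "delta_rot": [
    [0, 0, 0],
    [0, 0, 0],
    [0, 0, 0],
    [0, 0, 0],
    [0, 0, 0],
    [0, 0, 0],
    [0, 0, 0],
    [0, 0, 0],
    [0, 0, 0],
    [0, 0, 0]
  ],
  "claw": 1,
  "squeeze": 45
}}

```text
t: 14.25
ee_pos: [452.1, -16.0, 103.7]
orientation: [2.002, 2.421, 0.0]
ft_force: [0.4, -2.6, 0.8]
finger_gap: 0.153
```

```bash
python3 - <<'E'
from h import *
plan([419.9,-313.3,89],100.9)
E
```

```text
t 14.2 pos [452.1 -16.  103.7] yaw 100.8 tilt 0.01 F [ 0.4 -2.6  0.8] gap 0.153 q6 -0.51
 rz units -0.02 then shift units [-7.147 -2.196  0.368]
```

{"method": "step_arm", "body": {
  "xyz": [
    [0, 0, -0.1],
    [0, 0, -0.3],
    [0, 0, -0.6],
    [0, 0, -0.8],
    [0, 0, -0.8],
    [0, 0, -0.6],
    [-0.4, -0.1, 0],
    [-0.7, -0.2, 0],
    [-0.9, -0.3, 0],
    [-0.9, -0.3, 0]
  ],
  "delta_rot": [
    [0, 0, 0],
    [0, 0, 0],
    [0, 0, 0],
    [0, 0, 0],
    [0, 0, 0],
    [0, 0, 0],
    [0, 0, 0],
    [0, 0, 0],
    [0, 0, 0],
    [0, 0, 0]
  ]
}}

```text
t: 15.25
ee_pos: [438.2, -137.4, 232.5]
orientation: [2.0, 2.422, 0.001]
ft_force: [1.0, -0.5, -3.3]
finger_gap: 0.15
```

{"method": "step_arm", "body": {
  "xyz": [
    [-0.9, -0.3, 0],
    [-0.9, -0.3, 0],
    [-0.9, -0.3, 0],
    [-0.8, -0.2, 0],
    [-0.5, -0.1, 0],
    [-0.25, -0.1, 0.3],
    [0, 0, 0.6],
    [0, 0, 0.7],
    [0, 0, 0.7],
    [0, 0, 0.5]
  ],
  "delta_rot": [
    [0, 0, 0],
    [0, 0, 0],
    [0, 0, 0],
    [0, 0, 0],
    [0, 0, 0],
    [0, 0, 0],
    [0, 0, 0],
    [0, 0, 0],
    [0, 0, 0],
    [0, 0, 0]
  ]
}}

```text
t: 16.25
ee_pos: [418.7, -311.7, 117.1]
orientation: [-1.999, -2.42, -0.002]
ft_force: [0.9, 0.5, -3.4]
finger_gap: 0.15
```

{"method": "step_arm", "body": {
  "xyz": [
    [0, 0, 0.3],
    [0, 0, 0.2],
    [0, 0, 0.1],
    [0, 0, 0.05],
    [0, 0, 0.05],
    [0, 0, 0.05],
    [0, 0, 0],
    [0, 0, 0],
    [0, 0, 0],
    [0, 0, 0]
  ],
  "delta_rot": [
    [0, 0, 0],
    [0, 0, 0],
    [0, 0, 0],
    [0, 0, 0],
    [0, 0, 0],
    [0, 0, 0],
    [0, 0, 0],
    [0, 0, 0],
    [0, 0, 0],
    [0, 0, 0]
  ]
}}

```text
t: 17.25
ee_pos: [419.4, -313.4, 89.8]
orientation: [2.002, 2.421, 0.0]
ft_force: [0.5, 0.7, -3.4]
finger_gap: 0.158
```

{"method": "step_arm", "body": {
  "xyz": [
    [0, 0, 0.03],
    [0, 0, 0.02],
    [0, 0, 0],
    [0, 0, 0],
    [0, 0, 0],
    [0, 0, 0],
    [0, 0, 0],
    [0, 0, 0],
    [0, 0, 0],
    [0, 0, 0]
  ],
  "delta_rot": [
    [0, 0, 0],
    [0, 0, 0],
    [0, 0, 0],
    [0, 0, 0],
    [0, 0, 0],
    [0, 0, 0],
    [0, 0, 0],
    [0, 0, 0],
    [0, 0, 0],
    [0, 0, 0]
  ]
}}

```text
t: 18.25
ee_pos: [419.4, -313.5, 87.8]
orientation: [2.002, 2.421, 0.0]
ft_force: [0.5, -0.9, -1.5]
finger_gap: 0.152
```

{"method": "step_arm", "body": {
  "xyz": [
    [0, 0, 0],
    [0, 0, 0],
    [0, 0, 0],
    [0, 0, 0],
    [0, 0, 0],
    [0, 0, 0],
    [0, 0, 0],
    [0, 0, 0],
    [0, 0, 0],
    [0, 0, 0]
  ],
  "delta_rot": [
    [0, 0, 0],
    [0, 0, 0],
    [0, 0, 0],
    [0, 0, 0],
    [0, 0, 0],
    [0, 0, 0],
    [0, 0, 0],
    [0, 0, 0],
    [0, 0, 0],
    [0, 0, 0]
  ],
  "claw": 0.45
}}

```text
t: 19.25
ee_pos: [419.3, -313.4, 87.7]
orientation: [2.002, 2.421, 0.0]
ft_force: [-0.2, -0.5, 0.3]
finger_gap: 0.553
```

{"method": "step_arm", "body": {
  "xyz": [
    [0, 0, -0.5],
    [0, 0, -0.9],
    [0, 0, -0.9],
    [0.5, 0, 0],
    [0.9, 0.2, 0],
    [0.9, 0.2, 0],
    [0.9, 0.2, 0],
    [0.9, 0.2, 0],
    [0.9, 0.2, 0],
    [0.9, 0.2, 0]
  ],
  "delta_rot": [
    [0, 0, 0],
    [0, 0, 0.56],
    [0, 0, 0],
    [0, 0, 0],
    [0, 0, 0],
    [0, 0, 0],
    [0, 0, 0],
    [0, 0, 0],
    [0, 0, 0],
    [0, 0, 0]
  ]
}}

```text
t: 20.25
ee_pos: [433.8, -71.6, 179.8]
orientation: [2.061, 2.371, 0.0]
ft_force: [0.3, -0.8, -0.1]
finger_gap: 0.547
```

{"method": "step_arm", "body": {
  "xyz": [
    [0.9, 0.2, 0],
    [0.9, 0.2, 0],
    [0.8, 0.2, 0],
    [0.4, 0.19, 0],
    [0.29, 0, 0],
    [0, 0, 0.4],
    [0, 0, 0.3],
    [0, 0, 0],
    [0, 0, 0],
    [0, 0, 0]
  ],
  "delta_rot": [
    [0, 0, 0],
    [0, 0, 0],
    [0, 0, 0],
    [0, 0, 0],
    [0, 0, 0],
    [0, 0, 0],
    [0, 0, 0],
    [0, 0, 0],
    [0, 0, 0],
    [0, 0, 0]
  ]
}}

```text
t: 21.25
ee_pos: [447.0, 61.1, 151.9]
orientation: [2.062, 2.37, 0.0]
ft_force: [-0.1, 0.1, 0.6]
finger_gap: 0.552
```

```bash
python3 - <<'E'
from h import *
plan([447,61.5,99],98)
w=cloud(grab('wrist'));x,y,z=w[...,0],w[...,1],w[...,2]
m=(abs(x-447)<45)&(abs(y-62)<25)&(z>114)&(z<125);p=w[m]
print(m.sum(),cv2.minAreaRect(p[:,:2].astype(np.float32)) if m.sum()>5 else '')
E
```

```text
t 21.2 pos [447.   61.1 151.9] yaw 98.0 tilt 0.02 F [-0.1  0.1  0.6] gap 0.552 q6 -0.29
 rz units -0.01 then shift units [0.009 0.002 1.323]
1019 ((447.4719543457031, 61.8311767578125), (33.13315963745117, 12.110808372497559), 8.391040802001953)
```

{"method": "step_arm", "body": {
  "xyz": [
    [0, 0, 0.6],
    [0, 0, 0.5],
    [0, 0, 0.23],
    [0, 0, 0],
    [0, 0, 0],
    [0, 0, 0],
    [0, 0, 0],
    [0, 0, 0],
    [0, 0, 0],
    [0, 0, 0]
  ],
  "delta_rot": [
    [0, 0, 0],
    [0, 0, 0],
    [0, 0, 0],
    [0, 0, 0],
    [0, 0, 0],
    [0, 0, 0],
    [0, 0, 0],
    [0, 0, 0],
    [0, 0, 0],
    [0, 0, 0]
  ]
}}

```text
t: 22.3
ee_pos: [446.9, 61.7, 98.6]
orientation: [2.061, 2.371, 0.0]
ft_force: [0.1, -0.2, 0.9]
finger_gap: 0.553
```

{"method": "step_arm", "body": {
  "xyz": [
    [0, 0, 0],
    [0, 0, 0],
    [0, 0, 0],
    [0, 0, 0],
    [0, 0, 0],
    [0, 0, 0],
    [0, 0, 0],
    [0, 0, 0],
    [0, 0, 0],
    [0, 0, 0]
  ],
  "delta_rot": [
    [0, 0, 0],
    [0, 0, 0],
    [0, 0, 0],
    [0, 0, 0],
    [0, 0, 0],
    [0, 0, 0],
    [0, 0, 0],
    [0, 0, 0],
    [0, 0, 0],
    [0, 0, 0]
  ],
  "claw": 1,
  "squeeze": 45
}}

```text
t: 23.3
ee_pos: [446.9, 61.7, 98.5]
orientation: [2.061, 2.371, 0.0]
ft_force: [-0.2, -1.4, 0.3]
finger_gap: 0.131
```

{"method": "step_arm", "body": {
  "xyz": [
    [0, 0, -0.1],
    [0, 0, -0.3],
    [0, 0, -0.6],
    [0, 0, -0.8],
    [0, 0, -0.8],
    [0, 0, -0.6],
    [-0.4, 0.1, 0],
    [-0.7, 0.15, 0],
    [-0.9, 0.18, 0],
    [-0.9, 0.18, 0]
  ],
  "delta_rot": [
    [0, 0, 0],
    [0, 0, 0],
    [0, 0, 0],
    [0, 0, 0],
    [0, 0, 0],
    [0, 0, 0],
    [0, 0, 0],
    [0, 0, 0],
    [0, 0, 0],
    [0, 0, 0]
  ]
}}

```text
t: 24.3
ee_pos: [487.5, -50.7, 227.5]
orientation: [2.059, 2.372, 0.001]
ft_force: [1.4, 0.2, -2.4]
finger_gap: 0.131
```

{"method": "step_arm", "body": {
  "xyz": [
    [-0.9, 0.18, 0],
    [-0.9, 0.18, 0],
    [-0.9, 0.18, 0],
    [-0.9, 0.18, 0],
    [-0.9, 0.18, 0],
    [-0.9, 0.18, 0],
    [-0.9, 0.15, 0],
    [-0.6, 0.1, 0],
    [-0.37, 0.04, 0],
    [0, 0, 0.3]
  ],
  "delta_rot": [
    [0, 0, 0],
    [0, 0, 0],
    [0, 0, 0],
    [0, 0, 0],
    [0, 0, 0],
    [0, 0, 0],
    [0, 0, 0],
    [0, 0, 0],
    [0, 0, 0],
    [0, 0, 0]
  ]
}}

```text
t: 25.3
ee_pos: [582.6, -332.3, 215.7]
orientation: [2.061, 2.368, 0.0]
ft_force: [0.2, -1.0, -2.5]
finger_gap: 0.13
```

{"method": "step_arm", "body": {
  "xyz": [
    [0, 0, 0.6],
    [0, 0, 0.7],
    [0, 0, 0.7],
    [0, 0, 0.5],
    [0, 0, 0.3],
    [0, 0, 0.2],
    [0, 0, 0.1],
    [0, 0, 0.05],
    [0, 0, 0],
    [0, 0, 0]
  ],
  "delta_rot": [
    [0, 0, 0],
    [0, 0, 0],
    [0, 0, 0],
    [0, 0, 0],
    [0, 0, 0],
    [0, 0, 0],
    [0, 0, 0],
    [0, 0, 0],
    [0, 0, 0],
    [0, 0, 0]
  ]
}}

```text
t: 26.3
ee_pos: [582.4, -330.4, 89.4]
orientation: [2.06, 2.37, 0.0]
ft_force: [-0.1, -0.2, -2.8]
finger_gap: 0.128
```

{"method": "step_arm", "body": {
  "xyz": [
    [0, 0, 0.07],
    [0, 0, 0.05],
    [0, 0, 0.03],
    [0, 0, 0.02],
    [0, 0, 0],
    [0, 0, 0],
    [0, 0, 0],
    [0, 0, 0],
    [0, 0, 0],
    [0, 0, 0]
  ],
  "delta_rot": [
    [0, 0, 0],
    [0, 0, 0],
    [0, 0, 0],
    [0, 0, 0],
    [0, 0, 0],
    [0, 0, 0],
    [0, 0, 0],
    [0, 0, 0],
    [0, 0, 0],
    [0, 0, 0]
  ]
}}

```text
t: 27.3
ee_pos: [582.2, -330.2, 82.6]
orientation: [2.06, 2.371, -0.0]
ft_force: [-2.5, 0.5, 6.5]
finger_gap: 0.13
```

{"method": "step_arm", "body": {
  "xyz": [
    [0, 0, 0],
    [0, 0, 0],
    [0, 0, 0],
    [0, 0, 0],
    [0, 0, 0],
    [0, 0, 0],
    [0, 0, 0],
    [0, 0, 0],
    [0, 0, 0],
    [0, 0, 0]
  ],
  "delta_rot": [
    [0, 0, 0],
    [0, 0, 0],
    [0, 0, 0],
    [0, 0, 0],
    [0, 0, 0],
    [0, 0, 0],
    [0, 0, 0],
    [0, 0, 0],
    [0, 0, 0],
    [0, 0, 0]
  ],
  "claw": 0.45
}}

```text
t: 28.3
ee_pos: [582.0, -330.0, 81.7]
orientation: [2.061, 2.371, 0.0]
ft_force: [0.1, -0.6, 0.9]
finger_gap: 0.55
```

```bash
cat > m3.py <<'E'
from h import *
c=load('wrist');w=cloud(c);x,y,z=w[...,0],w[...,1],w[...,2]
m=np.uint8((x>490)&(x<580)&(y>-110)&(y<120)&(z>15.5)&(z<40))
k,L,s,_=cv2.connectedComponentsWithStats(m);i=1+np.argmax(s[1:,4])
p=w[L==i];r=cv2.minAreaRect(p[:,:2].astype(np.float32));print(s[i],r,cv2.boxPoints(r).round(0).tolist())
a=np.radians(97.5+ 0);e=np.array([np.cos(a),np.sin(a)]);f=np.array([-e[1],e[0]])
u=p[:,:2]@e;v=p[:,:2]@f
for lo in np.arange(u.min(),u.max(),8):
    q=(u>=lo)&(u<lo+8)
    print('u %.0f'%(lo+4-u.max()),'xy mid',((lo+4)*e+(v[q].min()+v[q].max())/2*f).round(1),'w %.1f'%np.ptp(v[q]),'vmid %.1f'%((v[q].min()+v[q].max())/2),'zmed %.1f'%np.median(p[q,2]))
E
cat > m4.py <<'E'
from h import *
import sys
c=load('wrist');w=cloud(c);x,y,z=w[...,0],w[...,1],w[...,2]
m=np.uint8((x>370)&(x<620)&(y>220)&(y<420)&(z>12)&(z<28))
k,L,s,_=cv2.connectedComponentsWithStats(m);i=1+np.argmax(s[1:,4])
p=w[L==i];print(s[i],np.median(p[:,2]))
a=np.radians(-9);e=np.array([np.cos(a),np.sin(a)]);f=np.array([-e[1],e[0]])
u=p[:,:2]@e;v=p[:,:2]@f
for lo in np.arange(u.min(),u.max(),8):
    q=(u>=lo)&(u<lo+8)
    a,b=np.percentile(v[q],[1,99])
    print('u %.0f'%(lo+4-u.min()),'U %.1f'%(lo+4),'xy mid',((lo+4)*e+(a+b)/2*f).round(1),'w %.1f'%(b-a),'vmid %.1f'%((a+b)/2))
E
python3 - <<'E'
from h import *
plan([535,20,200],7.5)
E
```

```text
t 28.3 pos [ 582.  -330.    81.7] yaw 98.0 tilt 0.01 F [ 0.1 -0.6  0.9] gap 0.550 q6 -0.85
 rz units -17.90 then shift units [ 0.024  8.829 -2.958]
```

{"method": "step_arm", "body": {
  "xyz": [
    [0, 0, -0.5],
    [0, 0, -0.9],
    [0, 0, -0.9],
    [0, 0, -0.5],
    [0, 0, -0.5],
    [0, 0, -0.5],
    [0, 0, -0.5],
    [0, 0, -0.5],
    [0, 0, -0.4],
    [0, 0, 0]
  ],
  "delta_rot": [
    [0, 0, 0],
    [0, 0, 0],
    [0, 0, -1],
    [0, 0, -1],
    [0, 0, -1],
    [0, 0, -1],
    [0, 0, -1],
    [0, 0, -1],
    [0, 0, -1],
    [0, 0, -1]
  ]
}}

```text
t: 29.3
ee_pos: [582.6, -330.6, 292.7]
orientation: [1.119, 2.932, -0.002]
ft_force: [-0.6, 0.6, 0.4]
finger_gap: 0.549
```

{"method": "step_arm", "body": {
  "xyz": [
    [0, 0, 0],
    [0, 0, 0],
    [0, 0, 0],
    [0, 0, 0],
    [0, 0, 0],
    [0, 0, 0],
    [0, 0, 0],
    [0, 0, 0],
    [0, 0, 0],
    [0, 0, 0]
  ],
  "delta_rot": [
    [0, 0, -1],
    [0, 0, -1],
    [0, 0, -1],
    [0, 0, -1],
    [0, 0, -1],
    [0, 0, -1],
    [0, 0, -1],
    [0, 0, -1],
    [0, 0, -1],
    [0, 0, -0.9]
  ]
}}

```text
t: 30.3
ee_pos: [582.0, -330.0, 289.7]
orientation: [-0.212, 3.134, 0.0]
ft_force: [0.3, -0.2, -0.7]
finger_gap: 0.547
```

```bash
python3 - <<'E'
from h import *
plan([535,20,290],7.5);c=grab('wrist');save(c,'w3.png');
E
python3 m3.py
```

```text
t 30.3 pos [ 582.  -330.   289.7] yaw -172.3 tilt 0.01 F [ 0.3 -0.2 -0.7] gap 0.547 q6 -2.42
 rz units 0.05 then shift units [ 2.300e-02  8.829e+00 -8.000e-03]
[281 340  13  42 316] ((528.1578369140625, -40.09614181518555), (17.405094146728516, 77.33488464355469), 5.465186595916748) [[516.0, -2.0], [523.0, -79.0], [541.0, -78.0], [533.0, -1.0]]
u -73 xy mid [534.9 -74.3] w 10.6 vmid -520.6 zmed 21.6
u -65 xy mid [533.  -66.5] w 12.2 vmid -519.7 zmed 23.1
u -57 xy mid [531.2 -58.7] w 10.7 vmid -519.0 zmed 22.5
u -49 xy mid [529.2 -50.8] w 12.3 vmid -518.1 zmed 23.3
u -41 xy mid [527.4 -43. ] w 10.8 vmid -517.2 zmed 23.0
u -33 xy mid [525.4 -35.2] w 12.4 vmid -516.3 zmed 22.8
u -25 xy mid [524.3 -27.3] w 12.4 vmid -516.3 zmed 22.5
u -17 xy mid [525.5 -19.1] w 10.9 vmid -518.5 zmed 22.7
u -9 xy mid [526.7 -10.8] w 12.4 vmid -520.7 zmed 22.5
u -1 xy mid [531.8  -2.1] w 3.1 vmid -526.9 zmed 19.1
```

View pics/w3.png

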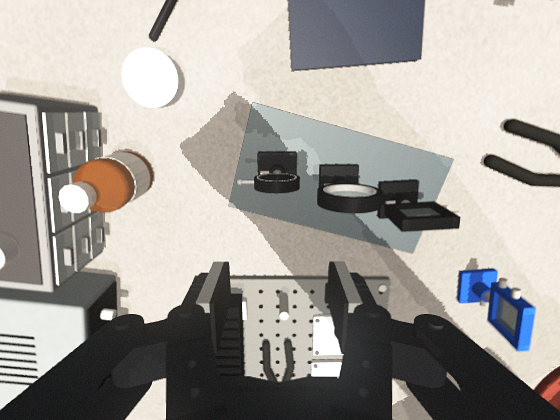

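All three mounts stand upright on the mat, at (276,180), (345,190) and (420,210). Moving past the pliers to look back at them.

{"method": "step_arm", "body": {
  "xyz": [
    [0, 0.5, 0],
    [0, 0.9, 0],
    [0, 1, 0],
    [0, 1, 0],
    [0, 1, 0],
    [0, 1, 0],
    [0, 1, 0],
    [0, 1, 0],
    [0, 1, 0],
    [0, 1, 0]
  ],
  "delta_rot": [
    [0, 0, 0],
    [0, 0, 0],
    [0, 0, 0],
    [0, 0, 0],
    [0, 0, 0],
    [0, 0, 0],
    [0, 0, 0],
    [0, 0, 0],
    [0, 0, 0],
    [0, 0, 0]
  ]
}}

```text
t: 31.35
ee_pos: [532.4, 44.3, 289.9]
orientation: [-0.203, 3.134, -0.0]
ft_force: [1.0, -0.7, 0.2]
finger_gap: 0.549
```

{"method": "step_arm", "body": {
  "xyz": [
    [0, 0.9, 0],
    [0, 0.6, 0],
    [0, 0.4, 0],
    [0, 0, 0],
    [0, 0, 0],
    [0, 0, 0],
    [0, 0, 0],
    [0, 0, 0],
    [0, 0, 0],
    [0, 0, 0]
  ],
  "delta_rot": [
    [0, 0, 0],
    [0, 0, 0],
    [0, 0, 0],
    [0, 0, 0],
    [0, 0, 0],
    [0, 0, 0],
    [0, 0, 0],
    [0, 0, 0],
    [0, 0, 0],
    [0, 0, 0]
  ]
}}

```text
t: 32.35
ee_pos: [522.9, 117.9, 289.7]
orientation: [-0.205, 3.135, 0.0]
ft_force: [0.2, -0.3, 0.3]
finger_gap: 0.552
```

```bash
python3 - <<'E'
from h import *
plan([535,20,290],7.5);c=grab('wrist');save(c,'w4.png');
E
python3 m3.py
```

```text
t 32.4 pos [522.9 117.9 289.7] yaw -172.5 tilt 0.01 F [ 0.2 -0.3  0.3] gap 0.552 q6 -1.72
 rz units -0.00 then shift units [ 0.019 -2.465 -0.008]
[ 256    0   44  137 2544] ((537.6074829101562, 2.159088134765625), (47.76727294921875, 144.02210998535156), 8.930561065673828) [[503.0, 70.0], [525.0, -73.0], [572.0, -65.0], [550.0, 77.0]]
u -140 xy mid [549.2 -64.6] w 43.7 vmid -536.1 zmed 23.2
u -132 xy mid [547.6 -56.8] w 45.2 vmid -535.5 zmed 23.1
u -124 xy mid [546.6 -48.8] w 45.5 vmid -535.6 zmed 23.3
u -116 xy mid [545. -41.] w 46.8 vmid -535.0 zmed 23.0
u -108 xy mid [542.9 -33.2] w 47.4 vmid -533.9 zmed 23.2
u -100 xy mid [541.9 -25.2] w 47.7 vmid -534.0 zmed 23.0
u -92 xy mid [540.8 -17.3] w 45.5 vmid -534.0 zmed 23.6
u -84 xy mid [539.2  -9.5] w 40.1 vmid -533.3 zmed 23.3
u -76 xy mid [538.1  -1.5] w 35.8 vmid -533.3 zmed 23.1
u -68 xy mid [536.5   6.3] w 30.2 vmid -532.7 zmed 23.9
u -60 xy mid [535.   14.2] w 24.4 vmid -532.2 zmed 24.9
u -52 xy mid [532.7  22. ] w 22.3 vmid -531.0 zmed 25.1
u -44 xy mid [531.1  29.8] w 23.5 vmid -530.4 zmed 24.3
u -36 xy mid [529.4  37.7] w 15.5 vmid -529.8 zmed 22.6
u -28 xy mid [528.4  45.6] w 15.6 vmid -529.8 zmed 22.9
u -20 xy mid [526.7  53.4] w 14.5 vmid -529.2 zmed 22.5
u -12 xy mid [525.   61.3] w 8.5 vmid -528.5 zmed 22.3
u -4 xy mid [523.3  69.1] w 9.8 vmid -527.9 zmed 21.7
```

View pics/w4.png

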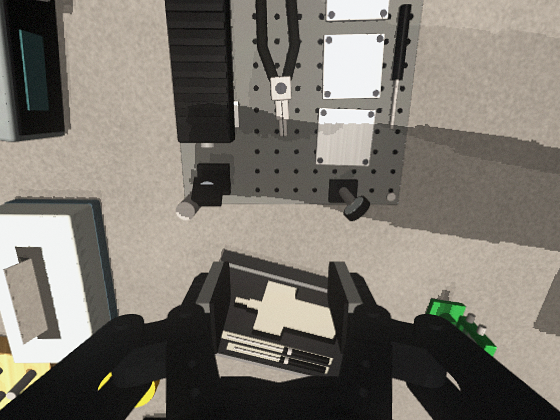

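Wrist view: the plates are empty, the pliers' joint is at (281,88) with jaws downward, and the pocket is fully visible at (285,310) with its narrow end at (240,300). Measuring the pocket from the same frame.

```bash
python3 m4.py; python3 -c "
from h import *
plan([533.5,19.5,60],11)"
```

```text
[ 234  280  102   62 3331] 21.776514119692497
u 4 U 352.9 xy mid [412.1 346.1] w 22.5 vmid 406.3
u 12 U 360.9 xy mid [419.1 338.8] w 34.2 vmid 400.2
u 20 U 368.9 xy mid [426.  331.3] w 46.5 vmid 393.9
u 28 U 376.9 xy mid [433.7 329.1] w 49.0 vmid 392.9
u 36 U 384.9 xy mid [441.6 327.6] w 48.5 vmid 392.7
u 44 U 392.9 xy mid [449.5 326.5] w 48.5 vmid 392.8
u 52 U 400.9 xy mid [457.3 324.7] w 49.6 vmid 392.3
u 60 U 408.9 xy mid [465.2 323.4] w 49.8 vmid 392.2
u 68 U 416.9 xy mid [473.  321.7] w 50.4 vmid 391.8
u 76 U 424.9 xy mid [480.9 320.4] w 83.3 vmid 391.7
u 84 U 432.9 xy mid [488.9 319.4] w 83.4 vmid 391.9
u 92 U 440.9 xy mid [496.8 318.1] w 83.7 vmid 391.9
u 100 U 448.9 xy mid [504.6 316.6] w 83.9 vmid 391.6
u 108 U 456.9 xy mid [512.6 315.6] w 83.9 vmid 391.9
u 116 U 464.9 xy mid [520.4 313.8] w 84.1 vmid 391.3
u 124 U 472.9 xy mid [528.4 313.2] w 15.9 vmid 392.0
u 132 U 480.9 xy mid [536.3 312.2] w 15.7 vmid 392.3
u 140 U 488.9 xy mid [544.2 310.7] w 14.4 vmid 392.0
u 148 U 496.9 xy mid [552.1 309.6] w 10.2 vmid 392.1
u 156 U 504.9 xy mid [560.  308.5] w 9.7 vmid 392.3
t 32.4 pos [522.9 117.9 289.7] yaw -172.5 tilt 0.01 F [ 0.7 -0.5 -0.7] gap 0.548 q6 -1.72
 rz units -0.70 then shift units [ 0.209 -2.467  5.743]
```

```bash
python3 - <<'E'
from h import *
c=load('wrist');w=cloud(c);x,y,z=w[...,0],w[...,1],w[...,2]
a=np.radians(-9);e=np.array([np.cos(a),np.sin(a)]);f=np.array([-e[1],e[0]])
m=(x>370)&(x<640)&(y>220)&(y<420)&(z>12)&(z<40);p=w[m];u=p[:,:2]@e;v=p[:,:2]@f
for n,s in(('notch+',(v-391.9>29)&(v-391.9<39)),('notch-',(v-391.9<-29)&(v-391.9>-39)),('jaw',abs(v-391.9)<3.5)):
    lowm=s&(p[:,2]<25)&(u<520);him=s&(p[:,2]>31)
    print(n,'floor U',np.percentile(u[lowm],[.5,99.5]).round(1),'foam just outside',u[him&(u<445)].max().round(1) if (him&(u<445)).any() else '',u[him&(u>450)].min().round(1))
E
```

```text
notch+ floor U [425.8 468.3] foam just outside 426.3 469.8
notch- floor U [426.1 468.5] foam just outside 426.3 470.1
jaw floor U [357.8 504.8] foam just outside  506.0
```

{"method": "step_arm", "body": {
  "xyz": [
    [0, 0, 0],
    [0.04, -0.6, 0],
    [0.05, -0.9, 0],
    [0.06, -0.6, 0],
    [0.06, -0.37, 0],
    [0, 0, 0.6],
    [0, 0, 0.9],
    [0, 0, 0.9],
    [0, 0, 0.9],
    [0, 0, 0.7]
  ],
  "delta_rot": [
    [0, 0, -0.7],
    [0, 0, 0],
    [0, 0, 0],
    [0, 0, 0],
    [0, 0, 0],
    [0, 0, 0],
    [0, 0, 0],
    [0, 0, 0],
    [0, 0, 0],
    [0, 0, 0]
  ],
  "claw": 0.55
}}

```text
t: 33.4
ee_pos: [532.6, 20.0, 127.5]
orientation: [0.302, -3.126, -0.001]
ft_force: [0.7, -0.0, -0.6]
finger_gap: 0.448
```

{"method": "step_arm", "body": {
  "xyz": [
    [0, 0, 0.5],
    [0, 0, 0.3],
    [0, 0, 0],
    [0, 0, 0],
    [0, 0, 0],
    [0, 0, 0],
    [0, 0, 0],
    [0, 0, 0],
    [0, 0, 0],
    [0, 0, 0]
  ],
  "delta_rot": [
    [0, 0, 0],
    [0, 0, 0],
    [0, 0, 0],
    [0, 0, 0],
    [0, 0, 0],
    [0, 0, 0],
    [0, 0, 0],
    [0, 0, 0],
    [0, 0, 0],
    [0, 0, 0]
  ]
}}

```text
t: 34.4
ee_pos: [533.5, 19.5, 97.7]
orientation: [-0.302, 3.127, 0.0]
ft_force: [-0.5, 0.2, 0.2]
finger_gap: 0.447
```

```bash
python3 - <<'E'
from h import *
plan([533.5,19.5,14.5],11);c=grab('wrist');save(c,'w5.png')
E
```

```text
t 34.4 pos [533.5  19.5  97.7] yaw -169.0 tilt 0.01 F [-0.5  0.2  0.2] gap 0.447 q6 -1.97
 rz units 0.00 then shift units [ 0.    -0.     2.081]
```

View pics/w5.png

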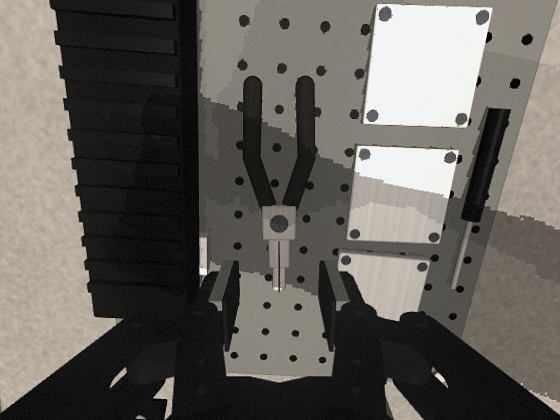

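```bash
python3 - <<'E'
from h import *
c=load('wrist');w=cloud(c);x,y,z=w[...,0],w[...,1],w[...,2]
m=(x>490)&(x<580)&(y>-110)&(y<110)&(z>16.5)&(z<40);p=w[m]
a=np.radians(101);e=np.array([np.cos(a),np.sin(a)]);f=np.array([-e[1],e[0]])
q=p[:,:2]-[533.5,19.5];u=q@e;v=q@f
print('extent u',np.percentile(u,[.1,99.9]).round(1))
j=(p[:,2]>24.2)&(abs(u)<30);print('joint u',np.percentile(u[j],[2,98]).round(1),'v',np.percentile(v[j],[2,98]).round(1))
for lo in (-90,-70,-10,-5,0,5,20,28,36,44):
    s=(u>lo)&(u<lo+6);print(lo+3,'v',v[s].min().round(1),v[s].max().round(1),'mid %.1f'%((v[s].min()+v[s].max())/2))
E
```

```text
extent u [-120.    53.2]
joint u [-27.   10.9] v [-11.4  11.9]
-87 v -22.0 61.5 mid 19.7
-67 v -22.5 57.7 mid 17.6
-7 v -12.5 12.8 mid 0.2
-2 v -11.1 12.1 mid 0.5
3 v -11.1 12.2 mid 0.5
8 v -11.2 12.3 mid 0.5
23 v -52.0 8.2 mid -21.9
31 v -53.8 8.3 mid -22.8
39 v -55.1 5.4 mid -24.8
47 v -4.4 5.4 mid 0.5
```

{"method": "step_arm", "body": {
  "xyz": [
    [0, -0.025, 0.5],
    [0, 0, 0.7],
    [0, 0, 0.5],
    [0, 0, 0.2],
    [0, 0, 0.1],
    [0, 0, 0.08],
    [0, 0, 0],
    [0, 0, 0],
    [0, 0, 0],
    [0, 0, 0]
  ],
  "delta_rot": [
    [0, 0, 0],
    [0, 0, 0],
    [0, 0, 0],
    [0, 0, 0],
    [0, 0, 0],
    [0, 0, 0],
    [0, 0, 0],
    [0, 0, 0],
    [0, 0, 0],
    [0, 0, 0]
  ]
}}

```text
t: 35.45
ee_pos: [534.0, 18.5, 15.0]
orientation: [-0.302, 3.126, -0.0]
ft_force: [-0.8, -0.0, 0.5]
finger_gap: 0.449
```

{"method": "step_arm", "body": {
  "xyz": [
    [0, 0, 0],
    [0, 0, 0],
    [0, 0, 0],
    [0, 0, 0],
    [0, 0, 0],
    [0, 0, 0],
    [0, 0, 0],
    [0, 0, 0],
    [0, 0, 0],
    [0, 0, 0]
  ],
  "delta_rot": [
    [0, 0, 0],
    [0, 0, 0],
    [0, 0, 0],
    [0, 0, 0],
    [0, 0, 0],
    [0, 0, 0],
    [0, 0, 0],
    [0, 0, 0],
    [0, 0, 0],
    [0, 0, 0]
  ],
  "claw": 1,
  "squeeze": 40
}}

```text
t: 36.45
ee_pos: [533.9, 18.4, 15.0]
orientation: [-0.302, 3.127, -0.001]
ft_force: [-2.1, -0.8, 6.0]
finger_gap: 0.261
```

{"method": "step_arm", "body": {
  "xyz": [
    [0, 0, -0.1],
    [0, 0, -0.3],
    [0, 0, -0.6],
    [0, 0, -0.8],
    [0, 0, -0.8],
    [0, 0, -0.8],
    [0, 0, -0.5],
    [0, 0, -0.2],
    [0, 0, 0],
    [0, 0, 0]
  ],
  "delta_rot": [
    [0, 0, 0],
    [0, 0, 0],
    [0, 0, 0],
    [0, 0, 0],
    [0, 0, 0],
    [0, 0, 0],
    [0, 0, 0],
    [0, 0, 0],
    [0, 0, 0],
    [0, 0, 0]
  ]
}}

```text
t: 37.45
ee_pos: [533.2, 18.7, 177.4]
orientation: [0.302, -3.126, -0.001]
ft_force: [-0.1, -0.1, -1.6]
finger_gap: 0.27
```

```bash
python3 - <<'E'
from h import *
plan([503.5,317.1,100],81.1)
E
```

```text
t 37.5 pos [533.2  18.7 177.4] yaw -169.0 tilt 0.08 F [-0.1 -0.1 -1.6] gap 0.270 q6 -1.97
 rz units -14.02 then shift units [-7.256  1.888  1.935]
```

{"method": "step_arm", "body": {
  "xyz": [
    [0, 0, 0],
    [0, 0, 0],
    [0, 0, 0],
    [0, 0, 0],
    [0, 0, 0],
    [0, 0, 0],
    [0, 0, 0],
    [0, 0, 0],
    [0, 0, 0],
    [0, 0, 0]
  ],
  "delta_rot": [
    [0, 0, 0.5],
    [0, 0, 1],
    [0, 0, 1],
    [0, 0, 1],
    [0, 0, 1],
    [0, 0, 1],
    [0, 0, 1],
    [0, 0, 1],
    [0, 0, 1],
    [0, 0, 1]
  ]
}}

```text
t: 38.45
ee_pos: [532.8, 18.7, 176.6]
orientation: [-0.988, -2.979, 0.0]
ft_force: [-0.4, -0.7, -0.9]
finger_gap: 0.269
```

{"method": "step_arm", "body": {
  "xyz": [
    [0, 0, 0],
    [0, 0, 0],
    [0, 0, 0],
    [0, 0, 0],
    [0, 0, 0],
    [0, 0, 0],
    [0, 0, 0],
    [0, 0, 0],
    [0, 0, 0],
    [0, 0, 0]
  ],
  "delta_rot": [
    [0, 0, 1],
    [0, 0, 1],
    [0, 0, 1],
    [0, 0, 1],
    [0, 0, 1],
    [0, 0, 1],
    [0, 0, 1],
    [0, 0, 1],
    [0, 0, 1],
    [0, 0, 1]
  ]
}}

```text
t: 39.45
ee_pos: [532.8, 18.7, 176.6]
orientation: [-2.155, -2.283, 0.002]
ft_force: [-0.2, 0.2, -1.4]
finger_gap: 0.27
```

{"method": "step_arm", "body": {
  "xyz": [
    [0, 0, 0],
    [0, 0, 0],
    [0.4, -0.1, 0],
    [0.8, -0.2, 0],
    [0.9, -0.3, 0],
    [0.9, -0.3, 0],
    [0.9, -0.3, 0],
    [0.9, -0.3, 0],
    [0.9, -0.2, 0],
    [0.7, -0.1, 0]
  ],
  "delta_rot": [
    [0, 0, 1],
    [0, 0, 1],
    [0, 0, 0.5],
    [0, 0, 0],
    [0, 0, 0],
    [0, 0, 0],
    [0, 0, 0],
    [0, 0, 0],
    [0, 0, 0],
    [0, 0, 0]
  ]
}}

```text
t: 40.45
ee_pos: [500.3, 284.4, 176.7]
orientation: [-2.386, -2.041, 0.003]
ft_force: [1.0, -0.6, -1.7]
finger_gap: 0.267
```

{"method": "step_arm", "body": {
  "xyz": [
    [0.5, -0.1, 0],
    [0.35, 0, 0],
    [0, 0, 0.4],
    [0, 0, 0.5],
    [0, 0, 0.5],
    [0, 0, 0.4],
    [0, 0, 0],
    [0, 0, 0],
    [0, 0, 0],
    [0, 0, 0]
  ],
  "delta_rot": [
    [0, 0, 0],
    [0, 0, 0],
    [0, 0, 0],
    [0, 0, 0],
    [0, 0, 0],
    [0, 0, 0],
    [0, 0, 0],
    [0, 0, 0],
    [0, 0, 0],
    [0, 0, 0]
  ]
}}

```text
t: 41.45
ee_pos: [503.9, 316.9, 107.7]
orientation: [2.388, 2.04, 0.003]
ft_force: [-0.7, -0.1, -2.5]
finger_gap: 0.265
```

```bash
python3 - <<'E'
from h import *
plan([503.5,317.1,60],81.1);c=grab('wrist');save(c,'w6.png')
E
```

```text
t 41.5 pos [503.9 316.9 107.7] yaw 81.0 tilt 0.11 F [-0.7 -0.1 -2.5] gap 0.265 q6 0.50
 rz units -0.02 then shift units [ 0.003 -0.01   1.193]
```

View pics/w6.png

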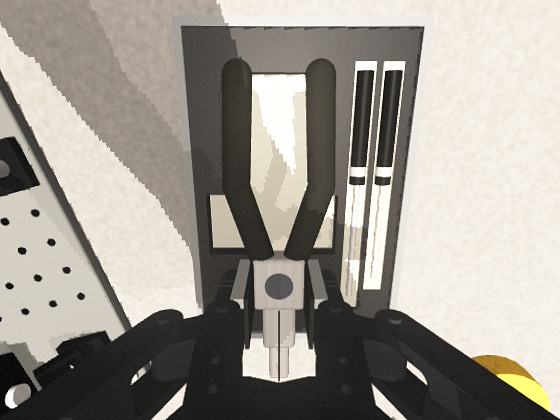

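The pliers hang level over the pocket and look aligned: joint at (279,287), handles symmetric about column 279. Checking the hold numerically.

```bash
python3 - <<'E'
from h import *
c=load('wrist');w=cloud(c);x,y,z=w[...,0],w[...,1],w[...,2]
a=np.radians(-9);e=np.array([np.cos(a),np.sin(a)]);f=np.array([-e[1],e[0]])
u=(x-503.5)*e[0]+(y-317.1)*e[1];v=(x-503.5)*f[0]+(y-317.1)*f[1]
m=(z>100)&(z<121)&(abs(v)<32)&(u>-110)&(u<-16)
print('u min',np.percentile(u[m],.2).round(1))
for lo in range(-95,-15,10):
    s=m&(u>lo)&(u<lo+6);print(lo+3,'v',v[s].min().round(1),v[s].max().round(1),'mid %.1f'%((v[s].min()+v[s].max())/2),'z',np.median(z[s]).round(1))
t=(z>114)&(z<124)&(abs(v)<11)&(u>-30)&(u<70);print('joint u',np.percentile(u[t],[1,99]).round(1),np.median(z[t]))
E
```

```text
u min -95.8
-92 v -21.4 22.9 mid 0.8 z 114.6
-82 v -21.9 23.5 mid 0.8 z 115.0
-72 v -22.4 23.3 mid 0.4 z 115.1
-62 v -23.1 23.8 mid 0.4 z 115.3
-52 v -23.7 24.4 mid 0.3 z 115.3
-42 v -22.8 24.8 mid 1.0 z 115.4
-32 v -20.4 21.0 mid 0.3 z 115.6
-22 v -17.1 18.0 mid 0.4 z 115.8
joint u [-28.4  51.1] 116.74328008190575
```

{"method": "step_arm", "body": {
  "xyz": [
    [0, 0, 0.3],
    [0, 0, 0.5],
    [0, 0, 0.4],
    [-0.01, 0, 0.3],
    [0, 0, 0.15],
    [0, 0, 0.1],
    [0, 0, 0.1],
    [0, 0, 0.1],
    [0, 0, 0],
    [0, 0, 0]
  ],
  "delta_rot": [
    [0, 0, 0],
    [0, 0, 0],
    [0, 0, 0],
    [0, 0, 0],
    [0, 0, 0],
    [0, 0, 0],
    [0, 0, 0],
    [0, 0, 0],
    [0, 0, 0],
    [0, 0, 0]
  ]
}}

```text
t: 42.5
ee_pos: [504.2, 316.3, 31.6]
orientation: [2.387, 2.04, 0.003]
ft_force: [-8.5, -5.6, 17.6]
finger_gap: 0.265
```

{"method": "step_arm", "body": {
  "xyz": [
    [0, 0, -0.1],
    [0, 0, -0.1],
    [0, 0, 0],
    [0, 0, 0],
    [0, 0, 0],
    [0, 0, 0],
    [0, 0, 0],
    [0, 0, 0],
    [0, 0, 0],
    [0, 0, 0]
  ],
  "delta_rot": [
    [0, 0, 0],
    [0, 0, 0],
    [0, 0, 0],
    [0, 0, 0],
    [0, 0, 0],
    [0, 0, 0],
    [0, 0, 0],
    [0, 0, 0],
    [0, 0, 0],
    [0, 0, 0]
  ]
}}

```text
t: 43.5
ee_pos: [503.1, 316.4, 36.5]
orientation: [-2.388, -2.041, -0.0]
ft_force: [0.0, 0.1, -1.4]
finger_gap: 0.271
```

```bash
python3 - <<'E'
from h import *
plan([503.5,317.1,25],81.1);s=observe();print(s['moment'])
c=grab('wrist');save(c,'w7.png')
w=cloud(c);x,y,z=w[...,0],w[...,1],w[...,2]
a=np.radians(-9);e=np.array([np.cos(a),np.sin(a)]);f=np.array([-e[1],e[0]])
u=(x-503.5)*e[0]+(y-317.1)*e[1];v=(x-503.5)*f[0]+(y-317.1)*f[1]
m=(z>42)&(z<58)&(abs(v)<32)&(u>-115)&(u<-16)
print('pliers u min',np.percentile(u[m],.3).round(1))
for lo in range(-95,-15,10):
    s=m&(u>lo)&(u<lo+6)
    fl=(z<38)&(z>30)&(u>lo)&(u<lo+6)
    print(lo+3,'v',v[s].min().round(1),v[s].max().round(1),'mid %.1f'%((v[s].min()+v[s].max())/2),'z',np.median(z[s]).round(1),'foam edge',v[fl&(v<0)].max().round(1),v[fl&(v>0)&(v<60)].min().round(1))
fl=(z<38)&(z>31)&(abs(v)<18)&(u<-60);print('foam end u',u[fl].max().round(1))
E
```

```text
t 43.5 pos [503.1 316.4  36.5] yaw 81.0 tilt 0.01 F [ 0.   0.1 -1.4] gap 0.271 q6 0.50
 rz units -0.02 then shift units [0.02  0.007 0.287]
[-0.00690446 -0.0188994   0.02412249]
pliers u min -73.7Traceback (most recent call last):
  File "<stdin>", line 12, in <module>
    return umr_minimum(a, axis, None, out, keepdims, initial, where)
ValueError: zero-size array to reduction operation minimum which has no identity
```

View pics/w7.png

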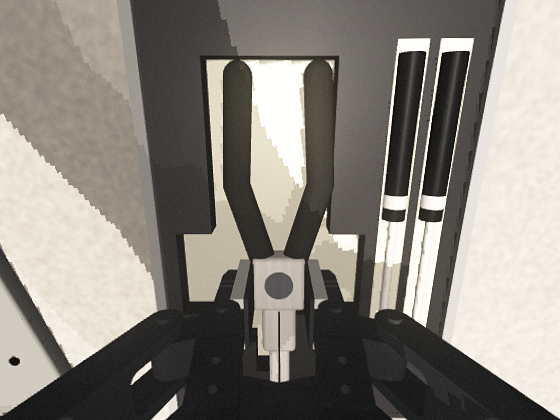

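The right handle is almost on the right pocket edge (gaps 17 px left, 4 px right). My pocket measurement was biased in y because one wall hid ~6 mm of floor. Re-measuring from the foam edges in this view.

```bash
python3 - <<'E'
from h import *
c=load('wrist')
w=cloud(c);x,y,z=w[...,0],w[...,1],w[...,2]
a=np.radians(-9);e=np.array([np.cos(a),np.sin(a)]);f=np.array([-e[1],e[0]])
u=(x-503.5)*e[0]+(y-317.1)*e[1];v=(x-503.5)*f[0]+(y-317.1)*f[1]
def q(a,p): return np.percentile(a,p).round(1) if a.size>3 else None
for lo in range(-100,-15,8):
    b=(u>lo)&(u<lo+8)
    foam=b&(z>32.5)&(z<36); P=b&(z>39)&(z<50)&(abs(v)<35)
    print(lo+4,'foam',q(v[foam&(v<-5)&(v>-75)],99),q(v[foam&(v>5)&(v<50)],1),'pliers',q(v[P],1),q(v[P],99),'z',q(z[P],50))
foam=(z>32.5)&(z<36)&(abs(v)<12)&(u<-70);print('foam end u',q(u[foam],99.5))
P=(z>37)&(z<50)&(abs(v)<35)&(u>-115)&(u<-60);print('handle end u',q(u[P],.5), 'foam z',np.median(z[foam]))
# tray from rims
E
```

```text
-96 foam -6.7 6.6 pliers -19.7 19.3 z 39.5
-88 foam -11.3 10.5 pliers -20.4 19.7 z 39.8
-80 foam -11.5 10.7 pliers -21.1 20.8 z 40.2
-72 foam -31.6 24.2 pliers -22.0 21.6 z 40.6
-64 foam -31.8 24.1 pliers -22.7 22.2 z 41.1
-56 foam -31.7 24.7 pliers -23.2 22.9 z 41.6
-48 foam -31.9 25.0 pliers -23.8 23.4 z 42.3
-40 foam -32.0 24.2 pliers -22.3 21.8 z 42.8
-32 foam -31.9 24.1 pliers -19.6 19.3 z 43.4
-24 foam -32.0 24.1 pliers -17.0 16.8 z 44.0
-16 foam -48.6 40.7 pliers -17.2 17.5 z 45.3
foam end u -79.0
handle end u -95.9 foam z 33.88102976155203
```

{"method": "step_arm", "body": {
  "xyz": [
    [-0.05, 0, 0],
    [-0.04, 0, 0],
    [0, 0, 0],
    [0, 0, 0.05],
    [0, 0, 0.05],
    [0, 0, 0.05],
    [0, 0, 0.05],
    [0, 0, 0.05],
    [0, 0, 0],
    [0, 0, 0]
  ],
  "delta_rot": [
    [0, 0, 0],
    [0, 0, 0],
    [0, 0, 0],
    [0, 0, 0],
    [0, 0, 0],
    [0, 0, 0],
    [0, 0, 0],
    [0, 0, 0],
    [0, 0, 0],
    [0, 0, 0]
  ]
}}

```text
t: 44.55
ee_pos: [502.5, 312.9, 26.6]
orientation: [-2.388, -2.041, -0.0]
ft_force: [-1.0, 0.7, 1.1]
finger_gap: 0.268
```

{"method": "step_arm", "body": {
  "xyz": [
    [0, 0, 0.03],
    [0, 0, 0.03],
    [0, 0, 0.02],
    [0, 0, 0],
    [0, 0, 0],
    [0, 0, 0],
    [0, 0, 0],
    [0, 0, 0],
    [0, 0, 0],
    [0, 0, 0]
  ],
  "delta_rot": [
    [0, 0, 0],
    [0, 0, 0],
    [0, 0, 0],
    [0, 0, 0],
    [0, 0, 0],
    [0, 0, 0],
    [0, 0, 0],
    [0, 0, 0],
    [0, 0, 0],
    [0, 0, 0]
  ]
}}

```text
t: 45.55
ee_pos: [502.7, 312.9, 24.0]
orientation: [2.388, 2.041, 0.001]
ft_force: [-2.1, -0.4, 7.2]
finger_gap: 0.268
```

{"method": "step_arm", "body": {
  "xyz": [
    [0, 0, 0],
    [0, 0, 0],
    [0, 0, 0],
    [0, 0, 0],
    [0, 0, 0],
    [0, 0, 0],
    [0, 0, 0],
    [0, 0, 0],
    [0, 0, 0],
    [0, 0, 0]
  ],
  "delta_rot": [
    [0, 0, 0],
    [0, 0, 0],
    [0, 0, 0],
    [0, 0, 0],
    [0, 0, 0],
    [0, 0, 0],
    [0, 0, 0],
    [0, 0, 0],
    [0, 0, 0],
    [0, 0, 0]
  ],
  "claw": 0.58
}}

```text
t: 46.55
ee_pos: [502.5, 312.8, 23.3]
orientation: [-2.388, -2.041, -0.0]
ft_force: [0.1, 0.0, 0.1]
finger_gap: 0.425
```

{"method": "step_arm", "body": {
  "xyz": [
    [0, 0, -0.2],
    [0, 0, -0.5],
    [0, 0.3, -0.9],
    [0, 0.6, -0.9],
    [0, 0.6, -0.9],
    [0, 0.5, -0.5],
    [0, 0, 0],
    [0, 0, 0],
    [0, 0, 0],
    [0, 0, 0]
  ],
  "delta_rot": [
    [0, 0, 0],
    [0, 0, 0],
    [0, 0, 0],
    [0, 0, 0],
    [0, 0, 0],
    [0, 0, 0],
    [0, 0, 0],
    [0, 0, 0],
    [0, 0, 0],
    [0, 0, 0]
  ]
}}

```text
t: 47.55
ee_pos: [580.2, 300.4, 178.1]
orientation: [-2.387, -2.041, 0.003]
ft_force: [0.5, -0.3, 0.8]
finger_gap: 0.416
```

```bash
python3 - <<'E'
from h import *
plan([503.5,317.1,25],81.1)
c=grab('wrist');save(c,'w8.png')
w=cloud(c);x,y,z=w[...,0],w[...,1],w[...,2]
a=np.radians(-9);e=np.array([np.cos(a),np.sin(a)]);f=np.array([-e[1],e[0]])
C=np.array([503.5,317.1])-3.8*f;print(C)
u=(x-C[0])*e[0]+(y-C[1])*e[1];v=(x-C[0])*f[0]+(y-C[1])*f[1]
for U,V in((-85,20),(-85,-20),(-60,20),(-60,-20),(-45,20),(-45,-20),(-8,0),(8,0),(0,8),(0,-8),(25,0),(45,0)):
    s=(abs(u-U)<3)&(abs(v-V)<3);print((U,V),np.median(z[s]).round(1),s.sum())
E
```

```text
t 47.5 pos [580.2 300.4 178.1] yaw 81.1 tilt 0.12 F [ 0.5 -0.3  0.8] gap 0.416 q6 0.43
 rz units -0.01 then shift units [ 0.115 -1.959  3.827]
[502.90554903 313.34678431]
(-85, 20) nan 0
(-85, -20) nan 0
(-60, 20) 33.3 67
(-60, -20) 33.5 63
(-45, 20) 33.7 59
(-45, -20) 33.6 66
(-8, 0) 35.1 56
(8, 0) 34.3 49
(0, 8) 34.7 49
(0, -8) 34.9 49
(25, 0) 32.8 52
(45, 0) 32.4 47
  return _methods._mean(a, axis=axis, dtype=dtype,
  ret = ret.dtype.type(ret / rcount)
```

View pics/w8.png

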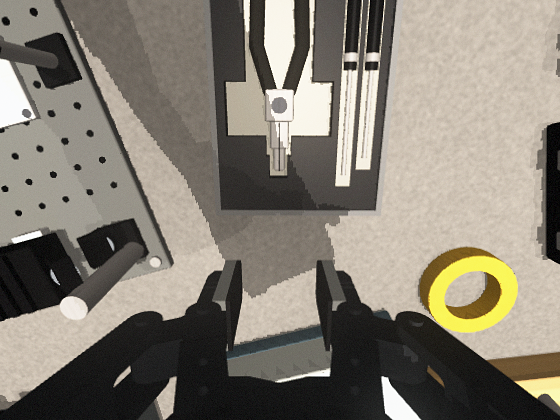

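The pliers are fully down: joint top at 34.9 mm (35 expected), handles level at 33.5 mm, and jaws in the narrow end at (278,150). Now I fetch the iris from the mat.

{"method": "step_arm", "body": {
  "xyz": [
    [0, 0, 0],
    [0, 0, 0],
    [0, 0, 0],
    [0, 0, 0],
    [-0.5, 0, 0],
    [-1, -0.14, 0],
    [-1, -0.14, 0],
    [-1, -0.14, 0],
    [-1, -0.14, 0],
    [-1, -0.14, 0]
  ],
  "delta_rot": [
    [0, 0, -0.9],
    [0, 0, -0.9],
    [0, 0, -0.9],
    [0, 0, -0.7],
    [0, 0, 0],
    [0, 0, 0],
    [0, 0, 0],
    [0, 0, 0],
    [0, 0, 0],
    [0, 0, 0]
  ],
  "claw": 0.45
}}

```text
t: 48.6
ee_pos: [583.7, 77.4, 178.8]
orientation: [-2.06, -2.372, 0.0]
ft_force: [1.0, 0.0, 0.3]
finger_gap: 0.55
```

{"method": "step_arm", "body": {
  "xyz": [
    [-1, -0.14, 0],
    [-1, -0.14, 0],
    [-1, -0.14, 0],
    [-1, -0.14, 0],
    [-1, -0.14, 0],
    [-1, -0.14, 0],
    [-1, -0.14, 0],
    [-1, -0.14, 0],
    [-1, -0.14, 0],
    [-1, -0.14, 0]
  ],
  "delta_rot": [
    [0, 0, 0],
    [0, 0, 0],
    [0, 0, 0],
    [0, 0, 0],
    [0, 0, 0],
    [0, 0, 0],
    [0, 0, 0],
    [0, 0, 0],
    [0, 0, 0],
    [0, 0, 0]
  ]
}}

```text
t: 49.6
ee_pos: [584.4, -326.3, 178.8]
orientation: [-2.06, -2.371, -0.0]
ft_force: [0.4, -0.7, -0.4]
finger_gap: 0.554
```

{"method": "step_arm", "body": {
  "xyz": [
    [0, 0, 0.5],
    [0, 0, 0.4],
    [0, 0, 0],
    [0, 0, 0],
    [0, 0, 0],
    [0, 0, 0],
    [0, 0, 0],
    [0, 0, 0],
    [0, 0, 0],
    [0, 0, 0]
  ],
  "delta_rot": [
    [0, 0, 0],
    [0, 0, 0],
    [0, 0, 0],
    [0, 0, 0],
    [0, 0, 0],
    [0, 0, 0],
    [0, 0, 0],
    [0, 0, 0],
    [0, 0, 0],
    [0, 0, 0]
  ]
}}

```text
t: 50.6
ee_pos: [584.9, -325.4, 143.3]
orientation: [2.061, 2.371, 0.0]
ft_force: [-0.7, 0.1, 0.5]
finger_gap: 0.552
```

```bash
python3 - <<'E'
from h import *
plan([582.2,-330.1,82],98)
w=cloud(grab('wrist'));x,y,z=w[...,0],w[...,1],w[...,2]
for X,Y,t in((582,-330,104.5),(501,-324,114),(419.5,-313.4,109)):
    m=(abs(x-X)<38)&(abs(y-Y)<25)&(z>t-7)&(z<t+4);p=w[m]
    print(m.sum(),cv2.minAreaRect(p[:,:2].astype(np.float32)) if m.sum()>5 else '')
E
```

```text
t 50.6 pos [ 584.9 -325.4  143.3] yaw 98.0 tilt 0.01 F [-0.7  0.1  0.5] gap 0.552 q6 -0.84
 rz units 0.00 then shift units [-0.107 -0.083  1.533]
995 ((582.4845581054688, -329.7171630859375), (35.69839859008789, 11.851871490478516), 8.074790954589844)
2676 ((501.88433837890625, -323.5557861328125), (43.606197357177734, 16.106014251708984), 7.93310022354126)
0
```

{"method": "step_arm", "body": {
  "xyz": [
    [-0.105, -0.08, 0],
    [0, 0, 0.3],
    [0, 0, 0.6],
    [0, 0, 0.4],
    [0, 0, 0.2],
    [0, 0, 0.02],
    [0, 0, 0],
    [0, 0, 0],
    [0, 0, 0],
    [0, 0, 0]
  ],
  "delta_rot": [
    [0, 0, 0],
    [0, 0, 0],
    [0, 0, 0],
    [0, 0, 0],
    [0, 0, 0],
    [0, 0, 0],
    [0, 0, 0],
    [0, 0, 0],
    [0, 0, 0],
    [0, 0, 0]
  ]
}}

```text
t: 51.65
ee_pos: [582.6, -330.2, 83.2]
orientation: [2.06, 2.371, 0.0]
ft_force: [0.3, 0.1, 0.3]
finger_gap: 0.548
```

{"method": "step_arm", "body": {
  "xyz": [
    [0, 0, 0],
    [0, 0, 0],
    [0, 0, 0],
    [0, 0, 0],
    [0, 0, 0],
    [0, 0, 0],
    [0, 0, 0],
    [0, 0, 0],
    [0, 0, 0],
    [0, 0, 0]
  ],
  "delta_rot": [
    [0, 0, 0],
    [0, 0, 0],
    [0, 0, 0],
    [0, 0, 0],
    [0, 0, 0],
    [0, 0, 0],
    [0, 0, 0],
    [0, 0, 0],
    [0, 0, 0],
    [0, 0, 0]
  ],
  "claw": 1,
  "squeeze": 45
}}

```text
t: 52.65
ee_pos: [582.4, -330.1, 82.6]
orientation: [2.06, 2.371, -0.0]
ft_force: [0.5, -1.8, 3.0]
finger_gap: 0.127
```

```bash
python3 - <<'E'
from h import *
plan([447.0,63.5,105],98)
for n in('scene','side'):
    c=grab(n);w=cloud(c);g=c['color'].min(-1);x,y,z=w[...,0],w[...,1],w[...,2]
    for cx,cy in((463.6,-95.6),(455.4,-15.6),(447.2,64.4)):
        m=np.uint8((abs(x-cx)<46)&(abs(y-cy)<40)&(z>16.5)&(z<24))
        m=cv2.morphologyEx(m,cv2.MORPH_OPEN,np.ones((2,2),np.uint8)) 
        k,L,s,_=cv2.connectedComponentsWithStats(m);i=1+np.argmax(s[1:,4]);p=w[L==i]
        r=cv2.minAreaRect(p[:,:2].astype(np.float32));print(n,s[i,4],np.round(r[0],1),np.round(r[1],1),'%.1f'%r[2])
E
```

```text
t 52.6 pos [ 582.4 -330.1   82.6] yaw 98.0 tilt 0.02 F [ 0.5 -1.8  3. ] gap 0.127 q6 -0.85
 rz units 0.00 then shift units [10.214 -1.982 -0.56 ]
scene 554 [461.9 -91.7] [66.3 68.4] 13.1
scene 640 [453.7  -9.5] [69.6 63.4] 8.5
scene 726 [443.8  84.9] [68.3 95.7] 8.3
side 317 [ 459.6 -124.5] [ 57.1 109.4] 4.3
side 350 [457.1 -22.8] [72.8 62. ] 15.3
side 312 [453.1  53.3] [72.8 73.4] 4.6
```

{"method": "step_arm", "body": {
  "xyz": [
    [0, 0, -0.1],
    [0, 0, -0.3],
    [0, 0, -0.7],
    [0, 0, -0.9],
    [0, 0, -0.8],
    [0, 0, -0.6],
    [0.4, -0.05, 0],
    [0.7, -0.15, 0],
    [0.9, -0.18, 0],
    [0.9, -0.18, 0]
  ],
  "delta_rot": [
    [0, 0, 0],
    [0, 0, 0],
    [0, 0, 0],
    [0, 0, 0],
    [0, 0, 0],
    [0, 0, 0],
    [0, 0, 0],
    [0, 0, 0],
    [0, 0, 0],
    [0, 0, 0]
  ]
}}

```text
t: 53.75
ee_pos: [543.2, -217.0, 218.9]
orientation: [-2.061, -2.371, -0.001]
ft_force: [-0.6, -0.2, -1.5]
finger_gap: 0.126
```

{"method": "step_arm", "body": {
  "xyz": [
    [0.9, -0.18, 0],
    [0.9, -0.18, 0],
    [0.9, -0.18, 0],
    [0.9, -0.18, 0],
    [0.9, -0.18, 0],
    [0.9, -0.18, 0],
    [0.9, -0.18, 0],
    [0.6, -0.16, 0],
    [0.41, 0, 0],
    [0, 0, 0]
  ],
  "delta_rot": [
    [0, 0, 0],
    [0, 0, 0],
    [0, 0, 0],
    [0, 0, 0],
    [0, 0, 0],
    [0, 0, 0],
    [0, 0, 0],
    [0, 0, 0],
    [0, 0, 0],
    [0, 0, 0]
  ]
}}

```text
t: 54.75
ee_pos: [446.3, 65.2, 219.4]
orientation: [2.057, 2.374, 0.001]
ft_force: [0.7, 0.3, -1.1]
finger_gap: 0.131
```

{"method": "step_arm", "body": {
  "xyz": [
    [0, 0, 0.3],
    [0, 0, 0.5],
    [0, 0, 0.6],
    [0, 0, 0.5],
    [0, 0, 0.4],
    [0, 0, 0.3],
    [0, 0, 0.2],
    [0, 0, 0],
    [0, 0, 0],
    [0, 0, 0]
  ],
  "delta_rot": [
    [0, 0, 0],
    [0, 0, 0],
    [0, 0, 0],
    [0, 0, 0],
    [0, 0, 0],
    [0, 0, 0],
    [0, 0, 0],
    [0, 0, 0],
    [0, 0, 0],
    [0, 0, 0]
  ]
}}

```text
t: 55.75
ee_pos: [447.5, 63.3, 107.4]
orientation: [2.06, 2.371, 0.001]
ft_force: [0.5, -0.2, -2.4]
finger_gap: 0.13
```

```bash
python3 - <<'E'
from h import *
plan([447.0,63.2,99],98)
c=grab('wrist');w=cloud(c);g=c['color'].min(-1);x,y,z=w[...,0],w[...,1],w[...,2]
a=np.radians(7.3);e=np.array([np.cos(a),np.sin(a)]);f=np.array([-e[1],e[0]])
for cx,cy in((463.6,-95.6),(455.4,-15.6),(447.2,64.4)):
    m=np.uint8((abs(x-cx)<50)&(abs(y-cy)<42)&(z>17)&(z<24)&(g>110))
    k,L,s,_=cv2.connectedComponentsWithStats(m)
    for i in range(1,k):
        if s[i,4]>100:
            p=w[L==i];r=cv2.minAreaRect(p[:,:2].astype(np.float32));print(s[i,4],np.round(r[0],1),np.round(r[1],1),'%.1f'%r[2])
E
```

```text
t 55.8 pos [447.5  63.3 107.4] yaw 98.0 tilt 0.08 F [ 0.5 -0.2 -2.4] gap 0.130 q6 -0.29
 rz units 0.00 then shift units [-0.002 -0.013  0.211]
8111 [464.  -95.4] [68.5 69. ] 8.9
7809 [453.5 -14.6] [67.9 68.1] 8.6
2568 [446.9  64.9] [67.4 68. ] 5.7
```

{"method": "step_arm", "body": {
  "xyz": [
    [0.03, 0, 0.05],
    [0, 0, 0.05],
    [0, 0, 0.05],
    [0, 0, 0.04],
    [0, 0, 0.02],
    [0, 0, 0.02],
    [0, 0, 0],
    [0, 0, 0],
    [0, 0, 0],
    [0, 0, 0]
  ],
  "delta_rot": [
    [0, 0, 0],
    [0, 0, 0],
    [0, 0, 0],
    [0, 0, 0],
    [0, 0, 0],
    [0, 0, 0],
    [0, 0, 0],
    [0, 0, 0],
    [0, 0, 0],
    [0, 0, 0]
  ]
}}

```text
t: 56.8
ee_pos: [446.9, 64.5, 98.5]
orientation: [2.06, 2.371, 0.0]
ft_force: [-4.7, 0.3, 9.1]
finger_gap: 0.129
```

{"method": "step_arm", "body": {
  "xyz": [
    [0, 0, 0],
    [0, 0, 0],
    [0, 0, 0],
    [0, 0, 0],
    [0, 0, 0],
    [0, 0, 0],
    [0, 0, 0],
    [0, 0, 0],
    [0, 0, 0],
    [0, 0, 0]
  ],
  "delta_rot": [
    [0, 0, 0],
    [0, 0, 0],
    [0, 0, 0],
    [0, 0, 0],
    [0, 0, 0],
    [0, 0, 0],
    [0, 0, 0],
    [0, 0, 0],
    [0, 0, 0],
    [0, 0, 0]
  ],
  "claw": 0.45
}}

```text
t: 57.8
ee_pos: [446.8, 64.6, 97.3]
orientation: [2.061, 2.371, 0.0]
ft_force: [-0.2, -0.8, -1.0]
finger_gap: 0.547
```

{"method": "step_arm", "body": {
  "xyz": [
    [0, 0, -0.4],
    [0, 0, -0.8],
    [0, 0, -0.8],
    [-0.5, 0, 0],
    [-0.9, -0.27, 0],
    [-0.9, -0.27, 0],
    [-0.9, -0.27, 0],
    [-0.9, -0.27, 0],
    [-0.9, -0.27, 0],
    [-0.9, -0.27, 0]
  ],
  "delta_rot": [
    [0, 0, 0],
    [0, 0, 0],
    [0, 0, -0.56],
    [0, 0, 0],
    [0, 0, 0],
    [0, 0, 0],
    [0, 0, 0],
    [0, 0, 0],
    [0, 0, 0],
    [0, 0, 0]
  ]
}}

```text
t: 58.8
ee_pos: [427.0, -180.9, 177.4]
orientation: [2.002, 2.421, 0.0]
ft_force: [0.3, 0.6, -0.3]
finger_gap: 0.548
```

{"method": "step_arm", "body": {
  "xyz": [
    [-0.9, -0.27, 0],
    [-0.9, -0.27, 0],
    [-0.9, -0.28, 0],
    [-0.35, 0, 0],
    [-0.2, 0, 0],
    [0, 0, 0.5],
    [0, 0, 0.4],
    [0, 0, 0],
    [0, 0, 0],
    [0, 0, 0]
  ],
  "delta_rot": [
    [0, 0, 0],
    [0, 0, 0],
    [0, 0, 0],
    [0, 0, 0],
    [0, 0, 0],
    [0, 0, 0],
    [0, 0, 0],
    [0, 0, 0],
    [0, 0, 0],
    [0, 0, 0]
  ]
}}

```text
t: 59.8
ee_pos: [420.0, -313.1, 142.1]
orientation: [2.001, 2.421, -0.0]
ft_force: [0.5, -0.6, 0.1]
finger_gap: 0.552
```

```bash
python3 - <<'E'
from h import *
plan([419.4,-313.4,88],100.8)
w=cloud(grab('wrist'));x,y,z=w[...,0],w[...,1],w[...,2]
for X,Y,t in((501,-324,114),(419.5,-313.4,109)):
    m=(abs(x-X)<38)&(abs(y-Y)<25)&(z>t-7)&(z<t+4);p=w[m]
    print(m.sum(),cv2.minAreaRect(p[:,:2].astype(np.float32)) if m.sum()>5 else '')
E
```

```text
t 59.8 pos [ 420.  -313.1  142.1] yaw 100.9 tilt 0.06 F [ 0.5 -0.6  0.1] gap 0.552 q6 -1.08
 rz units 0.01 then shift units [-0.004 -0.015  1.353]
1128 ((495.4364318847656, -324.2373352050781), (33.26290512084961, 16.15831184387207), 8.324182510375977)
2321 ((418.76312255859375, -312.8072509765625), (60.32952880859375, 13.954683303833008), 10.741368293762207)
```

{"method": "step_arm", "body": {
  "xyz": [
    [0, 0, 0.3],
    [0, 0, 0.5],
    [0, 0, 0.35],
    [0, 0, 0.15],
    [0, 0, 0.05],
    [0, 0, 0],
    [0, 0, 0],
    [0, 0, 0],
    [0, 0, 0],
    [0, 0, 0]
  ],
  "delta_rot": [
    [0, 0, 0],
    [0, 0, 0],
    [0, 0, 0],
    [0, 0, 0],
    [0, 0, 0],
    [0, 0, 0],
    [0, 0, 0],
    [0, 0, 0],
    [0, 0, 0],
    [0, 0, 0]
  ]
}}

```text
t: 60.85
ee_pos: [419.7, -313.3, 87.5]
orientation: [2.002, 2.421, -0.0]
ft_force: [-0.3, 0.6, 0.1]
finger_gap: 0.548
```

{"method": "step_arm", "body": {
  "xyz": [
    [0, 0, 0],
    [0, 0, 0],
    [0, 0, 0],
    [0, 0, 0],
    [0, 0, 0],
    [0, 0, 0],
    [0, 0, 0],
    [0, 0, 0],
    [0, 0, 0],
    [0, 0, 0]
  ],
  "delta_rot": [
    [0, 0, 0],
    [0, 0, 0],
    [0, 0, 0],
    [0, 0, 0],
    [0, 0, 0],
    [0, 0, 0],
    [0, 0, 0],
    [0, 0, 0],
    [0, 0, 0],
    [0, 0, 0]
  ],
  "claw": 1,
  "squeeze": 45
}}

```text
t: 61.85
ee_pos: [419.7, -313.3, 87.4]
orientation: [2.002, 2.421, -0.0]
ft_force: [0.8, -2.2, 1.6]
finger_gap: 0.156
```

{"method": "step_arm", "body": {
  "xyz": [
    [0, 0, -0.1],
    [0, 0, -0.3],
    [0, 0, -0.7],
    [0, 0, -0.9],
    [0, 0, -0.8],
    [0, 0, -0.5],
    [0.4, 0.1, 0],
    [0.7, 0.2, 0],
    [0.9, 0.3, 0],
    [0.9, 0.3, 0]
  ],
  "delta_rot": [
    [0, 0, 0],
    [0, 0, 0],
    [0, 0, 0],
    [0, 0, 0],
    [0, 0, 0],
    [0, 0, 0],
    [0, 0, 0],
    [0, 0, 0],
    [0, 0, 0],
    [0, 0, 0]
  ]
}}

```text
t: 62.85
ee_pos: [432.5, -190.2, 218.3]
orientation: [-2.002, -2.419, -0.001]
ft_force: [1.5, 0.9, -3.8]
finger_gap: 0.152
```

{"method": "step_arm", "body": {
  "xyz": [
    [0.9, 0.3, 0],
    [0.9, 0.3, 0],
    [0.9, 0.3, 0],
    [0.8, 0.3, 0],
    [0.5, 0.13, 0],
    [0.26, 0, 0],
    [0, 0, 0],
    [0, 0, 0.3],
    [0, 0, 0.5],
    [0, 0, 0.6]
  ],
  "delta_rot": [
    [0, 0, 0],
    [0, 0, 0],
    [0, 0, 0],
    [0, 0, 0],
    [0, 0, 0],
    [0, 0, 0],
    [0, 0, 0],
    [0, 0, 0],
    [0, 0, 0],
    [0, 0, 0]
  ]
}}

```text
t: 63.85
ee_pos: [453.5, -16.4, 162.2]
orientation: [2.004, 2.419, 0.0]
ft_force: [0.5, 0.2, -3.2]
finger_gap: 0.154
```

{"method": "step_arm", "body": {
  "xyz": [
    [0, 0, 0.5],
    [0, 0, 0.4],
    [0, 0, 0.3],
    [0, 0, 0.1],
    [0, 0, 0],
    [0, 0, 0],
    [0, 0, 0],
    [0, 0, 0],
    [0, 0, 0],
    [0, 0, 0]
  ],
  "delta_rot": [
    [0, 0, 0],
    [0, 0, 0],
    [0, 0, 0],
    [0, 0, 0],
    [0, 0, 0],
    [0, 0, 0],
    [0, 0, 0],
    [0, 0, 0],
    [0, 0, 0],
    [0, 0, 0]
  ]
}}

```text
t: 64.85
ee_pos: [453.5, -15.2, 111.5]
orientation: [2.002, 2.421, 0.0]
ft_force: [-1.1, 0.5, -3.0]
finger_gap: 0.154
```

```bash
python3 - <<'E'
from h import *
plan([453.2,-15.0,104.2],100.8)
E
```

```text
t 64.8 pos [453.5 -15.2 111.5] yaw 100.8 tilt 0.02 F [-1.1  0.5 -3. ] gap 0.154 q6 -0.51
 rz units 0.01 then shift units [ 0.006 -0.007  0.182]
```

{"method": "step_arm", "body": {
  "xyz": [
    [0, 0, 0.05],
    [0, 0, 0.05],
    [0, 0, 0.04],
    [0, 0, 0.04],
    [0, 0, 0.02],
    [0, 0, 0.01],
    [0, 0, 0],
    [0, 0, 0],
    [0, 0, 0],
    [0, 0, 0]
  ],
  "delta_rot": [
    [0, 0, 0],
    [0, 0, 0],
    [0, 0, 0],
    [0, 0, 0],
    [0, 0, 0],
    [0, 0, 0],
    [0, 0, 0],
    [0, 0, 0],
    [0, 0, 0],
    [0, 0, 0]
  ]
}}

```text
t: 65.85
ee_pos: [453.5, -15.2, 103.3]
orientation: [2.002, 2.421, 0.0]
ft_force: [-3.9, -0.4, 5.8]
finger_gap: 0.154
```

{"method": "step_arm", "body": {
  "xyz": [
    [0, 0, 0],
    [0, 0, 0],
    [0, 0, 0],
    [0, 0, 0],
    [0, 0, 0],
    [0, 0, 0],
    [0, 0, 0],
    [0, 0, 0],
    [0, 0, 0],
    [0, 0, 0]
  ],
  "delta_rot": [
    [0, 0, 0],
    [0, 0, 0],
    [0, 0, 0],
    [0, 0, 0],
    [0, 0, 0],
    [0, 0, 0],
    [0, 0, 0],
    [0, 0, 0],
    [0, 0, 0],
    [0, 0, 0]
  ],
  "claw": 0.45
}}

```text
t: 66.85
ee_pos: [453.4, -15.1, 102.9]
orientation: [-2.002, -2.421, -0.0]
ft_force: [-0.6, -0.0, -0.5]
finger_gap: 0.549
```

{"method": "step_arm", "body": {
  "xyz": [
    [0, 0, -0.4],
    [0, 0, -0.8],
    [0, 0, -0.8],
    [-0.5, 0, 0],
    [-0.9, 0.02, 0],
    [-0.9, 0.02, 0],
    [-0.9, 0.02, 0],
    [-0.9, 0.02, 0],
    [-0.9, 0.02, 0],
    [-0.9, 0.02, 0]
  ],
  "delta_rot": [
    [0, 0, 0],
    [0, 0, 0],
    [0, 0, 0.6],
    [0, 0, 0],
    [0, 0, 0],
    [0, 0, 0],
    [0, 0, 0],
    [0, 0, 0],
    [0, 0, 0],
    [0, 0, 0]
  ]
}}

```text
t: 67.85
ee_pos: [490.3, -249.9, 182.8]
orientation: [2.065, 2.368, 0.0]
ft_force: [0.6, 0.4, 1.3]
finger_gap: 0.552
```

{"method": "step_arm", "body": {
  "xyz": [
    [-0.9, 0.01, 0],
    [-0.6, 0, 0],
    [-0.41, 0, 0],
    [0, 0, 0.5],
    [0, 0, 0.4],
    [0, 0, 0],
    [0, 0, 0],
    [0, 0, 0],
    [0, 0, 0],
    [0, 0, 0]
  ],
  "delta_rot": [
    [0, 0, 0],
    [0, 0, 0],
    [0, 0, 0],
    [0, 0, 0],
    [0, 0, 0],
    [0, 0, 0],
    [0, 0, 0],
    [0, 0, 0],
    [0, 0, 0],
    [0, 0, 0]
  ]
}}

```text
t: 68.85
ee_pos: [501.4, -324.1, 147.6]
orientation: [2.064, 2.367, -0.0]
ft_force: [0.1, -1.3, -0.4]
finger_gap: 0.553
```

```bash
python3 - <<'E'
from h import *
plan([501.1,-323.8,91.5],97.8)
w=cloud(grab('wrist'));x,y,z=w[...,0],w[...,1],w[...,2]
for X,Y,t in((501,-324,114),):
    m=(abs(x-X)<38)&(abs(y-Y)<25)&(z>t-7)&(z<t+4);p=w[m]
    print(m.sum(),cv2.minAreaRect(p[:,:2].astype(np.float32)) if m.sum()>5 else '')
E
```

```text
t 68.8 pos [ 501.4 -324.1  147.6] yaw 97.8 tilt 0.06 F [ 0.1 -1.3 -0.4] gap 0.553 q6 -0.93
 rz units 0.01 then shift units [ 0.008 -0.006  1.404]
1707 ((500.80975341796875, -323.7441101074219), (43.76709747314453, 15.992923736572266), 7.988509178161621)
```

{"method": "step_arm", "body": {
  "xyz": [
    [0, 0, 0.3],
    [0, 0, 0.5],
    [0, 0, 0.4],
    [0, 0, 0.15],
    [0, 0, 0.05],
    [0, 0, 0],
    [0, 0, 0],
    [0, 0, 0],
    [0, 0, 0],
    [0, 0, 0]
  ],
  "delta_rot": [
    [0, 0, 0],
    [0, 0, 0],
    [0, 0, 0],
    [0, 0, 0],
    [0, 0, 0],
    [0, 0, 0],
    [0, 0, 0],
    [0, 0, 0],
    [0, 0, 0],
    [0, 0, 0]
  ]
}}

```text
t: 69.9
ee_pos: [501.2, -324.1, 91.2]
orientation: [2.064, 2.367, 0.0]
ft_force: [-0.3, -0.1, 0.3]
finger_gap: 0.549
```

{"method": "step_arm", "body": {
  "xyz": [
    [0, 0, 0],
    [0, 0, 0],
    [0, 0, 0],
    [0, 0, 0],
    [0, 0, 0],
    [0, 0, 0],
    [0, 0, 0],
    [0, 0, 0],
    [0, 0, 0],
    [0, 0, 0]
  ],
  "delta_rot": [
    [0, 0, 0],
    [0, 0, 0],
    [0, 0, 0],
    [0, 0, 0],
    [0, 0, 0],
    [0, 0, 0],
    [0, 0, 0],
    [0, 0, 0],
    [0, 0, 0],
    [0, 0, 0]
  ],
  "claw": 1,
  "squeeze": 45
}}

```text
t: 70.9
ee_pos: [501.2, -324.1, 91.0]
orientation: [2.065, 2.368, -0.0]
ft_force: [0.0, -0.7, 1.3]
finger_gap: 0.179
```

{"method": "step_arm", "body": {
  "xyz": [
    [0, 0, -0.1],
    [0, 0, -0.3],
    [0, 0, -0.7],
    [0, 0, -0.9],
    [0, 0, -0.8],
    [0, 0, -0.5],
    [0.4, 0, 0],
    [0.7, -0.04, 0],
    [0.9, -0.04, 0],
    [0.9, -0.04, 0]
  ],
  "delta_rot": [
    [0, 0, 0],
    [0, 0, 0],
    [0, 0, 0],
    [0, 0, 0],
    [0, 0, 0],
    [0, 0, 0],
    [0, 0, 0],
    [0, 0, 0],
    [0, 0, 0],
    [0, 0, 0]
  ]
}}

```text
t: 71.9
ee_pos: [480.0, -208.5, 223.4]
orientation: [-2.065, -2.367, -0.001]
ft_force: [0.2, -0.1, -2.3]
finger_gap: 0.181
```

{"method": "step_arm", "body": {
  "xyz": [
    [0.9, -0.03, 0],
    [0.9, 0, 0],
    [0.7, 0, 0],
    [0.39, 0, 0],
    [0, 0, 0],
    [0, 0, 0],
    [0, 0, 0.3],
    [0, 0, 0.5],
    [0, 0, 0.6],
    [0, 0, 0.6]
  ],
  "delta_rot": [
    [0, 0, 0],
    [0, 0, 0],
    [0, 0, 0],
    [0, 0, 0],
    [0, 0, 0],
    [0, 0, 0],
    [0, 0, 0],
    [0, 0, 0],
    [0, 0, 0],
    [0, 0, 0]
  ]
}}

```text
t: 72.9
ee_pos: [463.4, -96.2, 141.0]
orientation: [-2.066, -2.366, 0.0]
ft_force: [-1.3, -0.5, -2.8]
finger_gap: 0.179
```

{"method": "step_arm", "body": {
  "xyz": [
    [0, 0, 0.4],
    [0, 0, 0.2],
    [0, 0, 0.1],
    [0, 0, 0],
    [0, 0, 0],
    [0, 0, 0],
    [0, 0, 0],
    [0, 0, 0],
    [0, 0, 0],
    [0, 0, 0]
  ],
  "delta_rot": [
    [0, 0, 0],
    [0, 0, 0],
    [0, 0, 0],
    [0, 0, 0],
    [0, 0, 0],
    [0, 0, 0],
    [0, 0, 0],
    [0, 0, 0],
    [0, 0, 0],
    [0, 0, 0]
  ]
}}

```text
t: 73.9
ee_pos: [463.6, -95.3, 114.9]
orientation: [-2.065, -2.368, -0.0]
ft_force: [-0.3, -0.3, -1.7]
finger_gap: 0.178
```

```bash
python3 - <<'E'
from h import *
plan([464,-95.4,107.5],97.8)
E
```

```text
t 73.9 pos [463.6 -95.3 114.9] yaw 97.8 tilt 0.01 F [-0.3 -0.3 -1.7] gap 0.178 q6 -0.62
 rz units 0.00 then shift units [-0.003  0.009  0.186]
```

Contact is due at z≈107. Lower, release, retreat to about 360 mm and look.

{"method": "step_arm", "body": {
  "xyz": [
    [0, 0, 0.05],
    [0, 0, 0.05],
    [0, 0, 0.04],
    [0, 0, 0.03],
    [0, 0, 0.02],
    [0, 0, 0.01],
    [0, 0, 0],
    [0, 0, 0],
    [0, 0, 0],
    [0, 0, 0]
  ],
  "delta_rot": [
    [0, 0, 0],
    [0, 0, 0],
    [0, 0, 0],
    [0, 0, 0],
    [0, 0, 0],
    [0, 0, 0],
    [0, 0, 0],
    [0, 0, 0],
    [0, 0, 0],
    [0, 0, 0]
  ]
}}

```text
t: 74.9
ee_pos: [463.7, -95.3, 106.9]
orientation: [2.065, 2.368, 0.0]
ft_force: [0.5, -0.3, -1.7]
finger_gap: 0.179
```

{"method": "step_arm", "body": {
  "xyz": [
    [0, 0, 0],
    [0, 0, 0],
    [0, 0, 0],
    [0, 0, 0],
    [0, 0, 0],
    [0, 0, 0],
    [0, 0, 0],
    [0, 0, 0],
    [0, 0, 0],
    [0, 0, 0]
  ],
  "delta_rot": [
    [0, 0, 0],
    [0, 0, 0],
    [0, 0, 0],
    [0, 0, 0],
    [0, 0, 0],
    [0, 0, 0],
    [0, 0, 0],
    [0, 0, 0],
    [0, 0, 0],
    [0, 0, 0]
  ],
  "claw": 0.45
}}

```text
t: 75.9
ee_pos: [463.6, -95.3, 106.9]
orientation: [-2.065, -2.368, -0.0]
ft_force: [0.8, 0.1, 0.9]
finger_gap: 0.547
```

{"method": "step_arm", "body": {
  "xyz": [
    [0, 0, -0.3],
    [0, 0, -0.8],
    [0, 0, -0.9],
    [0.5, 0, -0.9],
    [0.7, 0, -0.9],
    [0.7, 0, -0.9],
    [0.6, 0, -0.9],
    [0, 0, -0.4],
    [0, 0, 0],
    [0, 0, 0]
  ],
  "delta_rot": [
    [0, 0, 0],
    [0, 0, 0],
    [0, 0, 0],
    [0, 0, 0],
    [0, 0, 0],
    [0, 0, 0],
    [0, 0, 0],
    [0, 0, 0],
    [0, 0, 0],
    [0, 0, 0]
  ]
}}

```text
t: 76.9
ee_pos: [450.1, 3.6, 347.0]
orientation: [2.064, 2.367, 0.0]
ft_force: [0.1, 0.1, 0.1]
finger_gap: 0.554
```

```bash
python3 - <<'E'
from h import *
plan([440,-20,360],98)
c=grab('wrist');save(c,'w9.png');w=cloud(c);x,y,z=w[...,0],w[...,1],w[...,2]
for n,X,Y,t in(('lens',464,-95.4,130.5),('filter',453.5,-14.6,125.5),('iris',446.9,64.9,120.5)):
    m=(abs(x-X)<45)&(abs(y-Y)<25)&(z>t-7)&(z<t+5);p=w[m];r=cv2.minAreaRect(p[:,:2].astype(np.float32))
    print(n,m.sum(),np.round(r[0],1),np.round(r[1],1),'%.1f'%r[2],'zmax %.1f'%np.percentile(p[:,2],98))
for U,V in((-60,20),(-60,-20),(-8,0),(8,0),(25,0),(45,0)):
    a=np.radians(-9);q=(502.9+U*np.cos(a)-V*np.sin(a),313.35+U*np.sin(a)+V*np.cos(a))
    s=(abs(x-q[0])<3)&(abs(y-q[1])<3);print((U,V),np.median(z[s]).round(1))
E
```

```text
t 76.9 pos [450.1   3.6 347. ] yaw 97.8 tilt 0.03 F [0.1 0.1 0.1] gap 0.554 q6 -0.42
 rz units -0.04 then shift units [-0.549 -0.333 -0.324]
lens 514 [463.6 -94.6] [40.7 16.5] 7.6 zmax 130.5
filter 658 [452.9 -14.7] [60.  14.2] 10.6 zmax 126.4
iris 306 [447.5  64.8] [34.7 12.6] 8.3 zmax 120.6
(-60, 20) 33.4
(-60, -20) 32.6
(-8, 0) 35.0
(8, 0) 34.6
(25, 0) 33.3
(45, 0) 32.4
```

View pics/w9.png

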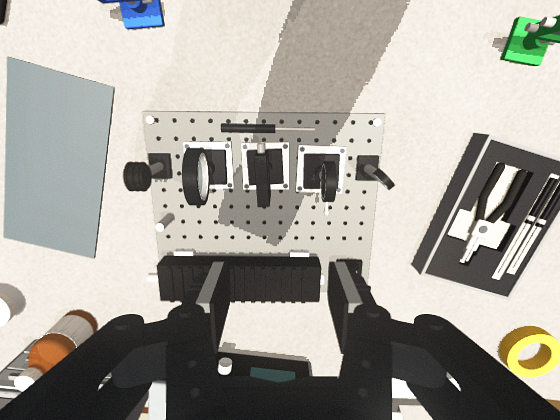

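All three mounts stand centred and upright on their own plates, at (207,165), (265,165) and (321,168), each within about 1 mm and 3°. The pliers lie in the pocket at (485,215), and the arm is clear of everything. Handing in.

```bash
python3 -c "
from h import *
print(close_job())"
```

```text
the job is handed in; nothing more can be done
None
```

The job is finished and handed in at about 77 s of the 149 s allowed. The three mounts were parked on the mat, the pliers pressed into their cut-out, and each mount put back on its own plate. The hand-in gives no verdict.

**Mounts:** in the last wrist view each mount was within about 1 mm of its plate's centre and within 3° of square. Tops read 130.5 mm (lens), 126.4 mm (filter) and 120.6 mm (iris), against 130, 125 and 120 mm expected. The arm was clear of everything.

**Pliers:** the joint top read about 35 mm, which is fully down, and the handles were level to about 1 mm.

**Checks that failed or disagreed:**
- **First insertion:** the pliers touched the foam edge at about 18 N. My pocket position was about 4 mm off in y because a wall hid part of the floor. I re-measured from the foam edges, and the second try went in freely.
- **Scene and side cameras:** they gave poor plate positions, so I used the wrist camera's instead.

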